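# Open the slide-lid storage box and lay out the drug carton

## Robot

A 6-joint arm with a two-finger parallel gripper is mounted at the origin on a cart in front of the work surface, level with it; the furniture and walls round the work are solid. World frame = base frame: x ahead of the robot, y to its left, z up, the work surface at z = 0. Lengths are in m, angles in rad, forces in N, time in s.
With the tool pointing down it reaches from about 0.275 to 0.825 m from the base axis. Payload 4.9 kg.
Tool frame: the origin (TCP) lies midway between the tips of the shut fingers; the grasp point (between the pads) lies 19 mm behind it; z points along the fingers, x is the direction in which the jaws open and shut, and the axes are right-handed (so a half turn about z gives the same grasp; the last joint's range is limited). The gripper opens to 85 mm and grips with 20 to 120 N. Pads are 22 mm wide; open, the fingers measure 114 mm over their backs; the gripper's body (76 mm by 85 mm) begins 54 mm behind the grasp point. The pads swing forward as they close: fully open they stand 13 mm farther back than shut.
Start: joints at [-1.281, 0.326, -0.193, 1.052, 0, 1.437], TCP at [0.226, -0.501, 0.231] pointing down, gripper open.
Joint ranges: [-2.65, 2.65], [-0.97, 1.79], [-1.3, 1.35], [-1.93, 2.1], [-1.47, 1.37], [-3.14, 3.14]. Speed limits (rad/s): [2.57, 2.57, 3.14, 3.14, 3.14, 3.14].

## Interface

Orientations are given as a unit quaternion [x, y, z, w].
In Python, from rig import read_state, get_image, get_calibration, close_job gives the robot as it stands. The module is installed in compiled form; this text tells all that it offers.
- The arm moves only by the tool send_rows, never from a script. Its argument "deltas" is a list of rows, each an object of numbers: "dx", "dy", "dz": the shift along the tool's x, y, z in cm; "turn": the turn about the tool's z in degrees; "jaw": the opening, from 0 (shut) to 1 (fully open). In form: [{"dx": .., "dy": .., "dz": .., "turn": .., "jaw": ..}, ...]. A call has 1 to 20 rows; each row shifts and turns the commanded pose from where the row before left it, along the tool's axes as they then stand; what a row does not reach is not made up. A row lasts 1/12 s, in which the tool goes at most 41.7 mm and 7.16 degrees, less where a joint would pass 70% of its speed; a pose out of reach is approached as far as the arm can. A call is refused whole if a number of a shift passes 4.17 or a number of a turn 7.16, either way. A call with a gripper value outside its range is refused whole. The fingers move at their own pace and stop on an object; "squeeze" is the grip in N (left out, the last holds). Time passes only in rows, so rows that do not move let the fingers close. It gives the time, the measured TCP pose, the force and the opening at its end, in the units of the state.
- read_state(): the state, without advancing time (a new reading comes with each control period).
- get_image(name): name is "scene" or "top"; returns the picture (420x560x3 uint8, red, green, blue); there is no depth.
- get_calibration(name): a dict with "fx", "fy", "cx", "cy" (pixels), "distortion" ([k1, k2, p1, p2, k3] as OpenCV has them; the pictures are not rectified), "rvec" (rotation vector, rad) and "tvec" (3), from world to camera coordinates, as OpenCV has them. Camera axes: x right, y down, z forward; pixel columns grow to the right and rows downward; lengths in m; the calibration is good to about 2 mm. A picture is of the moment at which its call begins. get_calibration takes no time and is no camera call.
- close_job(): hands the job in, once; it reports no verdict.
The state is a dict: "clock": time; "qpos": joint angles; "qvel": joint speeds; "joint_efforts": joint torques, N m; "ee_pos": TCP position; "orientation": TCP orientation; "wrist_force": force on the tool from outside, world axes, zero at the start; "torque": the same for the moment, N m; "finger_gap": opening from 0.0 (shut) to 1.0 (fully open).
Only numpy, scipy, OpenCV 4.12 (cv2) and the standard library are available. Lean on these libraries where they do the work, as an engineer would, in place of code of your own. Each camera call takes 0.05 s, during which the arm holds its last target.

## Task

Clear away the amber bottle that stands right in front of the slide-lid box, out of the lid's way, and stand it upright on the worktop. Then lift the lid's front edge over the end lip, slide the lid out of its grooves without forcing it, and lay it flat, fin up, on a free patch of worktop. Stand the drug carton from the box in the steel tray, the same way up as it was; set things down rather than drop them, and leave everything else where it is.

Things in the scene. Friction and masses are not known exactly. Their poses are not given: they have to be found in the camera images.
- box: Steel storage box, fixed, 184 (its x) by 148 mm (its y). Origin: centre of the underside; the lid leaves toward its -x (front). Inside: 172 long, floor 5 thick; 136 wide between 6 mm side walls (63 mm high forward of the rails), 120 wide between two ledges 8 mm deep with tops at z 57 mm, on which the closed lid lies. Rear wall 78 mm high.
- box_lip (a point): Middle of the top of the box's front wall (x -89, z 62 mm in the box's frame; wall 6 mm thick). This wall stands 5 mm above the ledges: the lip that holds the lid in. Nothing else latches.
- box_rails (a point): Midway between the front ends of the two side rails, level with their undersides (x +12, z 72 mm in the box's frame). The rails run from here back to the rear wall, 120 mm apart, tops at z 78, and cover the lid's edges with 10 mm of vertical play: the lid can be lifted 6 to 9 mm, no more, until it has slid about 75 mm toward -x; then it lifts free.
- lid: Loose aluminium lid, plate 168 x 132 x 5 mm, about 0.16 kg, closed in the box at the start with its axes along the box's. Origin: centre of the plate's underside. Finger fin upright on top: 70 mm along x (x -65 to +5), 12 mm thick in y, top 36 mm above the underside. 2 mm play in x and y in the box.
- lid_grip (a point): Point inside the lid's fin, at the middle of its length, 27 mm above the lid's underside (x -30 mm in the lid's frame): pinch here from above, across the lid's y.
- lid_front (a point): Middle of the lower front edge of the lid, x -84 mm in the lid's frame.
- drug_carton: Small loose carton standing in the box under the lid, 32 mm (its x, grasp across this) by 85 mm (its y), 48 mm high, about 0.09 kg. Origin: centre of its underside; its y lies roughly along the box's x; it rests on the box's floor, 5 mm up.
- amber_bottle: Brown glass bottle with white cap, about 45 mm diameter (body straight up to about 55 mm), 93 mm high, about 0.11 kg, loose, standing just in front of the box where the lid has to come out. Origin: centre of its underside.
- tray: Low open steel tray, fixed, 190 (its x) by 130 (its y) by 24 mm high outside, walls and floor 4 mm. Origin: centre of the underside.
- tape_roll: Bystander: roll of tape lying flat, 106 mm across, 25 mm high. Origin: centre of its underside.
- sample_cup: Bystander: capped sample cup, 60 mm across, 64 mm high. Origin: centre of its underside.
- saline_bottle: Bystander: white bottle, 62 mm across, 154 mm high. Origin: centre of its underside.
- dropper_bottle: Bystander: white dropper bottle, 44 mm across, 98 mm high. Origin: centre of its underside.
- needle_carton: Bystander: carton lying on the worktop, 60 (x) by 105 (y) by 45 mm high. Origin: centre of its underside.
- vial: Bystander: vial, 33 mm across, 62 mm high. Origin: centre of its underside.

How it is judged:
By the outcome, as a careful person would: the job done as asked, in the order asked, and still so for the second after the job is handed in, with the robot touching nothing.
It also fails if it takes over 61 s, if anything falls off the work surface, if the arm or the gripper's body presses on something with over 40 N, if the wrist force passes 120 N, or if a joint passes its speed limit or range.

## Working session

There is one attempt and no reset: what is moved stays moved. The work goes in short steps, Python scripts to look and compute and a tool call to move; the robot and the scene stay as the last step left them, time stands still between calls to the robot, and variables do not carry over. Pictures are saved under pics/ and viewed, and the job is handed in when it is done.

Besides the shell and the picture viewer there is one more tool, called after "Emit:" as a command line: name --argument value ..., lists and objects as JSON in quotes. send_rows: Moves the arm, as the interface text tells. Its arguments: {"type":"object","properties":{"deltas":{"type":"array","items":{"type":"object","properties":{"dx":{"type":"number"},"dy":{"type":"number"},"dz":{"type":"number"},"turn":{"type":"number"},"jaw":{"type":"number"}}}},"squeeze":{"type":"number"}},"required":["deltas"]}

```bash
mkdir -p pics; python3 - <<'E'
from rig import *
import cv2
for n in("scene","top"):
    im=get_image(n); cv2.imwrite(f"pics/{n}0.png",im[:,:,::-1]); print(n,get_calibration(n))
s=read_state(); print(s)
E
```

```text
scene {'fx': 389.61576381977056, 'fy': 389.61576381977056, 'cx': 274.35920923774296, 'cy': 207.2150644640071, 'distortion': array([-0.07063635,  0.        ,  0.        ,  0.        ,  0.        ]), 'rvec': array([ 1.99794203, -0.58616713,  0.32549465]), 'tvec': array([-0.47932152,  0.19361822,  0.98846638])}
top {'fx': 457.5483258159387, 'fy': 457.5483258159387, 'cx': 272.4431708789552, 'cy': 199.37493681717322, 'distortion': array([-0.07793061,  0.        ,  0.        ,  0.        ,  0.        ]), 'rvec': array([ 2.05930079, -2.16252975,  0.22744823]), 'tvec': array([0.00218843, 0.54892575, 1.21776252])}
{'clock': 0.1, 'qpos': array([-1.28117792e+00,  3.26859410e-01, -1.93480364e-01,  1.05201519e+00,
       -9.95580595e-07,  1.43660546e+00]), 'qvel': array([-1.58489005e-03, -1.66339052e-03,  2.57528616e-03,  5.91733448e-05,
       -1.94108449e-04, -1.12543881e-03]), 'joint_efforts': array([ 1.12052512e-03, -4.44238901e+01,  2.63037962e+01,  7.85202370e-03,
       -1.79915355e-04,  1.15878942e-05]), 'ee_pos': array([ 0.22604321, -0.50082708,  0.23058712]), 'orientation': array([ 8.40010368e-01, -5.42569787e-01, -5.92502622e-04, -5.06237001e-04]), 'wrist_force': array([ 0.14603672, -0.03557091,  0.28320477]), 'torque': array([ 0.04564614, -0.04876851, -0.01455833]), 'finger_gap': 0.9989728812863777}
```

View pics/scene0.png

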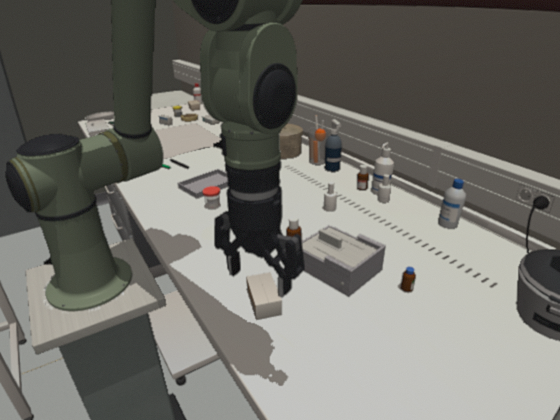

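View pics/top0.png

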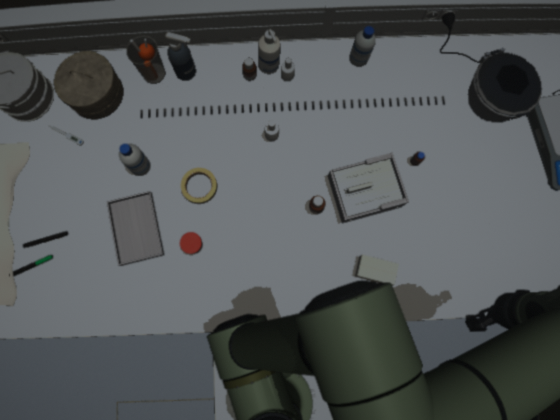

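```bash
cat > h.py <<'E'
import numpy as np,cv2
from rig import *
def cal(n):
    c=get_calibration(n);K=np.array([[c['fx'],0,c['cx']],[0,c['fy'],c['cy']],[0,0,1]])
    return K,c['distortion'],cv2.Rodrigues(c['rvec'])[0],c['tvec'],c['rvec']
def ray(n,px,z):
    K,d,R,t,_=cal(n);p=np.array(px,float).reshape(-1,1,2)
    u=cv2.undistortPoints(p,K,d).reshape(-1,2)
    D=np.c_[u,np.ones(len(u))]@R; C=-R.T@t
    s=(z-C[2])/D[:,2]; return C+s[:,None]*D
def proj(n,P):
    K,d,R,t,r=cal(n);return cv2.projectPoints(np.array(P,float).reshape(-1,3),r,t,K,d)[0].reshape(-1,2)
E
python3 - <<'E'
from h import *
im=cv2.imread('pics/top0.png')
cv2.imwrite('pics/a.png',cv2.resize(im[140:290,290:440],None,fx=4,fy=4,interpolation=cv2.INTER_CUBIC))
cv2.imwrite('pics/b.png',cv2.resize(im[110:290,95:295],None,fx=3.3,fy=3.3,interpolation=cv2.INTER_CUBIC))
im=cv2.imread('pics/scene0.png')
cv2.imwrite('pics/c.png',cv2.resize(im[160:330,230:430],None,fx=3.5,fy=3.5,interpolation=cv2.INTER_CUBIC))
E
```

```text
(no output)
```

View pics/a.png

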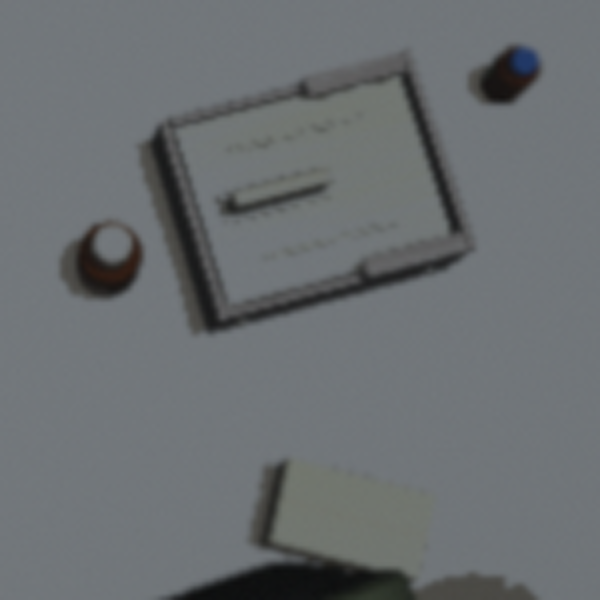

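View pics/b.png

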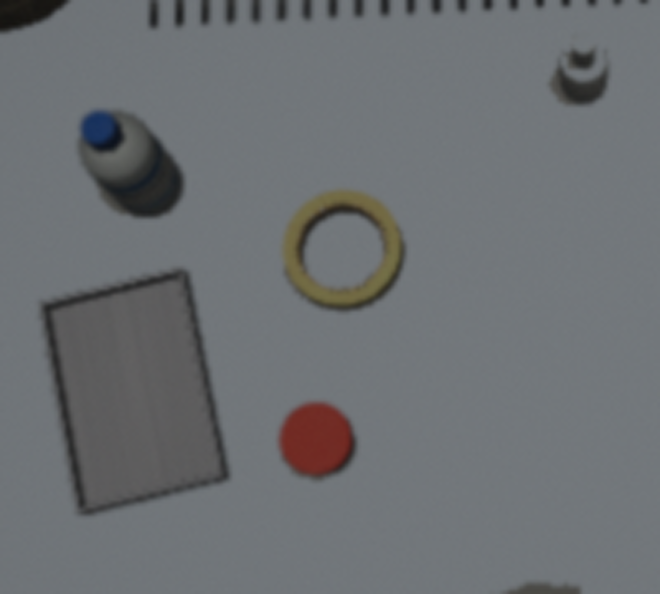

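View pics/c.png

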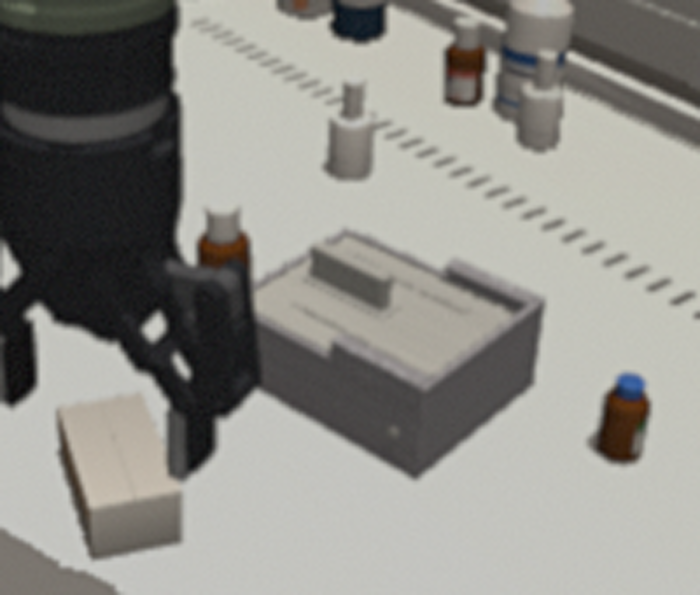

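```bash
python3 - <<'E'
from h import *
np.set_printoptions(precision=4,suppress=True)
def A(x,y,f=4,ox=290,oy=140): return [(x+.5)/f-.5+ox,(y+.5)/f-.5+oy]
F=ray('top',[A(163,124),A(213,326)],.0625)
B=ray('top',[A(410,54),A(473,248)],.078)
print('front',F,np.linalg.norm(F[0]-F[1]));print('back',B,np.linalg.norm(B[0]-B[1]))
f=F.mean(0);b=B.mean(0);print(np.linalg.norm((f-b)[:2]))
yaw=np.arctan2(*(b-f)[1::-1]);print('yaw from axis',np.degrees(yaw))
for P in(F,B): v=P[0]-P[1];print(np.degrees(np.arctan2(v[1],v[0])))
c=(f+b)/2;print('centre',c)
fin=ray('top',[A(232,198),A(330,182)],.057+.036);print('fin',fin,fin.mean(0),np.degrees(np.arctan2(*(fin[1]-fin[0])[1::-1])))
print('cap',ray('top',[A(113,243)],.093))
print('bottle base',ray('top',[A(105,273)],.01))
def Bq(x,y): return A(x,y,3.3,95,110)
T=ray('top',[Bq(44,303),Bq(185,270),Bq(228,478),Bq(83,513)],.024);print('tray',T,T.mean(0))
for i in range(4):
  v=T[(i+1)%4]-T[i];print(np.linalg.norm(v),np.degrees(np.arctan2(v[1],v[0])))
print('cup',ray('top',[Bq(317,440)],.064),'tape',ray('top',[Bq(344,249)],.025),'saline',ray('top',[Bq(100,129)],.154),'drop',ray('top',[Bq(584,58)],.098),'vial',ray('top',[A(524,61)],.062))
N=ray('top',[A(288,460),A(435,490),A(268,547),A(410,578)],.045);print('needle',N)
import cv2
# overlay check
E
```

```text
front [[ 0.6223 -0.1919  0.0625]
 [ 0.4767 -0.2155  0.0625]] 0.14748064230751085
back [[ 0.6609 -0.3683  0.078 ]
 [ 0.5195 -0.3974  0.078 ]] 0.14438580323258177
0.18371973329905136
yaw from axis -77.20809550219194
9.216196376843763
11.63229746516055
centre [ 0.5698 -0.2933  0.0703]
fin [[ 0.5594 -0.2307  0.093 ]
 [ 0.5674 -0.2989  0.093 ]] [ 0.5634 -0.2648  0.093 ] -83.34797450363239
cap [[ 0.5321 -0.1472  0.093 ]]
bottle base [[ 0.5275 -0.1491  0.01  ]]
tray [[0.5729 0.4507 0.024 ]
 [0.5963 0.3257 0.024 ]
 [0.4125 0.2878 0.024 ]
 [0.3881 0.4126 0.024 ]] [0.4924 0.3692 0.024 ]
0.12718046539804292 -79.35712284842677
0.18773249850224583 -168.34619790856433
0.1271868417919085 101.06009048091799
0.18865843646044872 11.647927355106725
cup [[0.4365 0.2042 0.064 ]] tape [[0.608  0.1852 0.025 ]] saline [[0.6849 0.3619 0.154 ]] drop [[ 0.7463 -0.0321  0.098 ]] vial [[ 0.6569 -0.4549  0.062 ]]
needle [[ 0.3835 -0.2628  0.045 ]
 [ 0.3575 -0.3628  0.045 ]
 [ 0.325  -0.244   0.045 ]
 [ 0.2988 -0.3397  0.045 ]]
```

```bash
python3 - <<'E'
from h import *
from scipy.optimize import least_squares
np.set_printoptions(precision=4,suppress=True)
def A(x,y,f=4,ox=290,oy=140): return [(x+.5)/f-.5+ox,(y+.5)/f-.5+oy]
def S(x,y): return A(x,y,3.5,230,160)
top=[((-92,74,63),A(163,124)),((-92,-74,63),A(213,326)),((92,74,78),A(410,54)),((92,-74,78),A(473,248)),((12,74,78),A(303,82)),((12,-74,78),A(366,278))]
sc=[((92,-74,78),S(430,387)),((92,74,78),S(545,300)),((92,-74,0),S(417,478)),((-92,74,63),S(347,232)),((92,74,0),S(533,386)),((12,-74,78),S(333,335)),((12,74,78),S(447,263))]
def W(p,P):
    P=np.array(P)/1000;c,s=np.cos(p[2]),np.sin(p[2])
    return np.c_[p[0]+c*P[:,0]-s*P[:,1],p[1]+s*P[:,0]+c*P[:,1],P[:,2]]
def res(p,which):
    r=[]
    for n,L in which: r.append((proj(n,W(p,[a for a,_ in L]))-np.array([b for _,b in L])).ravel())
    return np.concatenate(r)
for w in([('top',top)],[('scene',sc)],[('top',top),('scene',sc)]):
    s=least_squares(res,[.57,-.29,-1.38],args=(w,),loss='soft_l1');print(s.x,np.degrees(s.x[2]));print(res(s.x,w).reshape(-1,2))
p=s.x
print('grip',W(p,[(-30,0,84)]))
for n in('top','scene'):
    im=cv2.imread(f'pics/{n}0.png'); im=cv2.resize(im,None,fx=4,fy=4,interpolation=cv2.INTER_CUBIC)
    def pl(P,col):
        q=(proj(n,W(p,P))*4+1.5).astype(int);cv2.polylines(im,[q],True,col,1)
    pl([(-92,74,63),(-92,-74,63),(12,-74,63),(12,-74,78),(92,-74,78),(92,74,78),(12,74,78),(12,74,63)],(0,0,255))
    pl([(-65,-6,93),(5,-6,93),(5,6,93),(-65,6,93)],(0,255,0)); pl([(-92,-74,0),(92,-74,0),(92,74,0),(-92,74,0)],(255,0,0))
    o=(1160,560,600,600) if n=='top' else (1100,800,500,400)
    cv2.imwrite(f'pics/ov_{n}.png',im[o[1]:o[1]+o[3],o[0]:o[0]+o[2]])
E
```

```text
[ 0.5699 -0.2933 -1.3618] -78.02306228974487
[[-1.3707 -0.3088]
 [ 1.1377 -0.713 ]
 [-0.1221 -0.1759]
 [ 0.5779  0.9783]
 [-0.2632 -0.323 ]
 [-0.087   0.7791]]
[ 0.5743 -0.299  -1.3488] -77.281225677599
[[-0.9022  0.7077]
 [ 0.4468 -0.7044]
 [ 0.1697  0.7603]
 [-0.6025 -1.8143]
 [ 0.2509 -0.5522]
 [-0.5097  1.4815]
 [ 2.0319 -1.7042]]
[ 0.5723 -0.2968 -1.3499] -77.34153308062872
[[-0.4152 -0.7385]
 [ 2.7209 -1.3306]
 [ 0.5666 -1.3137]
 [ 1.8734 -0.382 ]
 [ 0.5515 -1.1589]
 [ 1.3473 -0.2658]
 [-2.2531  0.504 ]
 [-0.7422 -0.846 ]
 [-1.1228  0.5463]
 [-1.5962 -1.9571]
 [-0.8919 -0.7017]
 [-1.7512  1.2818]
 [ 0.9275 -1.8462]]
grip [[ 0.5657 -0.2675  0.084 ]]
```

View pics/ov_top.png

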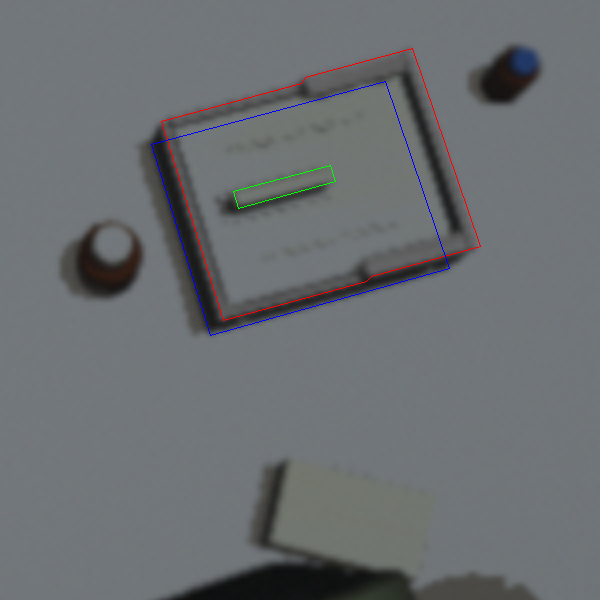

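View pics/ov_scene.png

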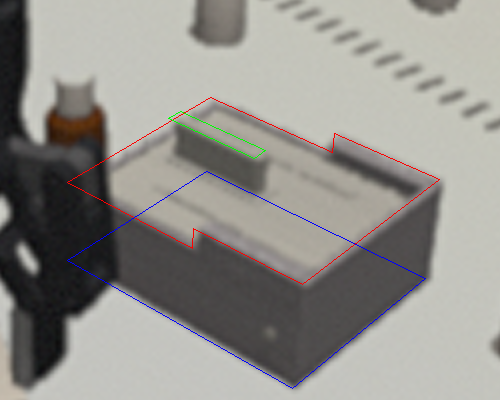

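Emit:
send_rows --deltas '[{"turn": -7.1,"jaw": 1},{"turn": -7.1},{"turn": -7.1},{"turn": -7.1},{"turn": -7.1},{"turn": -7.1},{"turn": -7.1},{"turn": -7.1},{"turn": -7.1},{"turn": -7.1},{"turn": -7.0}]' --squeeze 40

```text
schema error: expected keys dx, dy, dz, turn, jaw
```

Emit:
send_rows --deltas '[{"dx": 3.1,"dy": -2.33},{"dx": 3.1,"dy": -2.33},{"dx": 3.1,"dy": -2.33},{"dx": 3.1,"dy": -2.33},{"dx": 3.1,"dy": -2.33},{"dx": 3.1,"dy": -2.33},{"dx": 3.1,"dy": -2.33},{"dx": 3.1,"dy": -2.33},{"dx": 3.1,"dy": -2.33},{"dx": 3.1,"dy": -2.33},{"dx": 3.1,"dy": -2.33},{"dx": 3.1,"dy": -2.33},{},{}]'

```text
schema error: expected keys dx, dy, dz, turn, jaw
```

```bash
cat >> h.py <<'E'
def st():
    s=read_state();q=s['orientation'];x=[q[0]**2-q[1]**2-q[2]**2+q[3]**2,2*(q[0]*q[1]+q[2]*q[3])]
    th=np.degrees(np.arctan2(x[1],x[0]));print('t',round(s['clock'],2),'p',s['ee_pos'].round(4),'th',th.round(2),'F',s['wrist_force'].round(1),'gap',round(s['finger_gap'],3),'q6',s['qpos'][5].round(2))
    return s,np.radians(th)
def to(x,y,z=None):
    s,t=st();d=np.array([x,y])-s['ee_pos'][:2];c,n=np.cos(t),np.sin(t)
    print('dx %.2f dy %.2f cm'%(100*(c*d[0]+n*d[1]),100*(n*d[0]-c*d[1])),'' if z is None else 'dz %.2f'%(100*(s['ee_pos'][2]-z)))
def pic(tag,rt=None,rs=None,f=3):
    for n,r in(('top',rt),('scene',rs)):
        if r is None: continue
        im=get_image(n)[:,:,::-1];cv2.imwrite(f'pics/{tag}_{n}_raw.png',im)
        x0,y0,x1,y1=r;cv2.imwrite(f'pics/{tag}_{n}.png',cv2.resize(im[y0:y1,x0:x1],None,fx=f,fy=f,interpolation=cv2.INTER_CUBIC))
E
python3 - <<'E'
from h import *
to(.531,-.148,.026)
pic('p1',(240,120,440,280),(200,140,430,330))
E
```

```text
t 0.1 p [ 0.226  -0.5008  0.2306] th -65.72 F [ 0.1 -0.   0.3] gap 0.999 q6 1.44
dx -19.62 dy -42.31 cm dz 20.46
```

View pics/p1_scene.png

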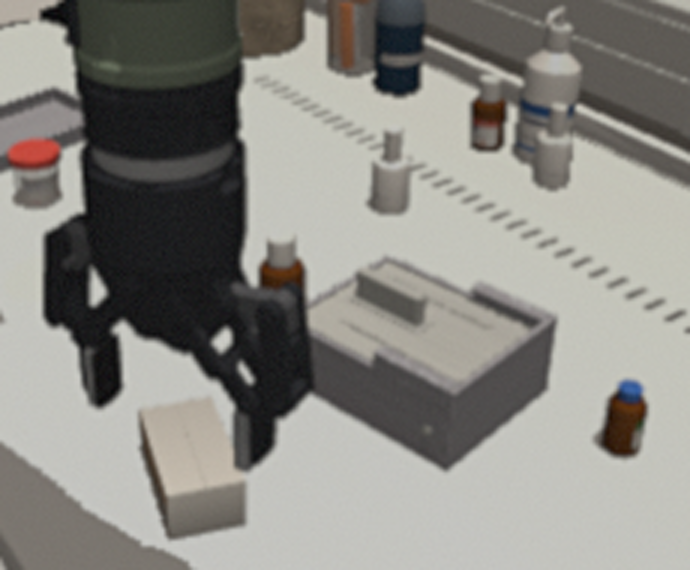

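View pics/p1_top.png

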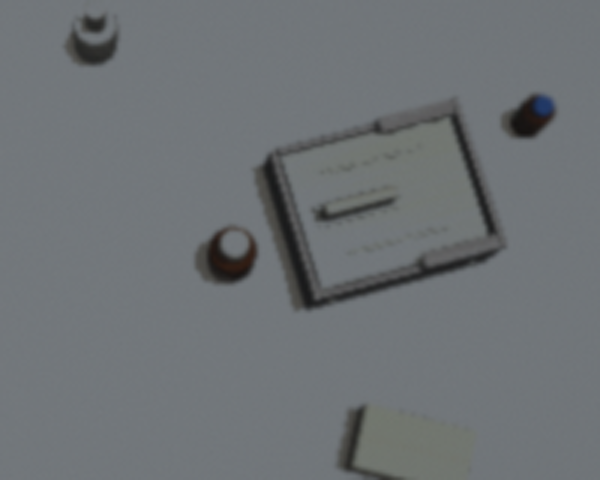

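Emit:
send_rows --deltas '[{"dx": 0,"dy": 0,"dz": 0,"turn": -7.1,"jaw": 1},{"dx": 0,"dy": 0,"dz": 0,"turn": -7.1,"jaw": 1},{"dx": 0,"dy": 0,"dz": 0,"turn": -7.1,"jaw": 1},{"dx": 0,"dy": 0,"dz": 0,"turn": -7.1,"jaw": 1},{"dx": 0,"dy": 0,"dz": 0,"turn": -7.1,"jaw": 1},{"dx": 0,"dy": 0,"dz": 0,"turn": -7.1,"jaw": 1},{"dx": 0,"dy": 0,"dz": 0,"turn": -7.1,"jaw": 1},{"dx": 0,"dy": 0,"dz": 0,"turn": -7.1,"jaw": 1},{"dx": 0,"dy": 0,"dz": 0,"turn": -7.1,"jaw": 1},{"dx": 0,"dy": 0,"dz": 0,"turn": -7.1,"jaw": 1},{"dx": 0,"dy": 0,"dz": 0,"turn": -7.0,"jaw": 1}]' --squeeze 40

```text
clock: 1.12
ee_pos: [0.2261, -0.5012, 0.231]
orientation: [0.994, 0.11, -0.0, -0.0]
wrist_force: [-0.7, 0.5, -0.0]
finger_gap: 1.001
```

Emit:
send_rows --deltas '[{"dx": 3.1,"dy": -2.33,"dz": 0,"turn": 0,"jaw": 1},{"dx": 3.1,"dy": -2.33,"dz": 0,"turn": 0,"jaw": 1},{"dx": 3.1,"dy": -2.33,"dz": 0,"turn": 0,"jaw": 1},{"dx": 3.1,"dy": -2.33,"dz": 0,"turn": 0,"jaw": 1},{"dx": 3.1,"dy": -2.33,"dz": 0,"turn": 0,"jaw": 1},{"dx": 3.1,"dy": -2.33,"dz": 0,"turn": 0,"jaw": 1},{"dx": 3.1,"dy": -2.33,"dz": 0,"turn": 0,"jaw": 1},{"dx": 3.1,"dy": -2.33,"dz": 0,"turn": 0,"jaw": 1},{"dx": 3.1,"dy": -2.33,"dz": 0,"turn": 0,"jaw": 1},{"dx": 3.1,"dy": -2.33,"dz": 0,"turn": 0,"jaw": 1},{"dx": 3.1,"dy": -2.33,"dz": 0,"turn": 0,"jaw": 1},{"dx": 3.1,"dy": -2.33,"dz": 0,"turn": 0,"jaw": 1},{"dx": 0,"dy": 0,"dz": 0,"turn": 0,"jaw": 1},{"dx": 0,"dy": 0,"dz": 0,"turn": 0,"jaw": 1}]'

```text
clock: 2.28
ee_pos: [0.5309, -0.1473, 0.2309]
orientation: [0.994, 0.109, -0.0, -0.0]
wrist_force: [0.9, -0.5, -0.3]
finger_gap: 0.997
```

```bash
python3 - <<'E'
from h import *
to(.531,-.148,.026)
pic('p2',(240,120,440,280),(200,140,430,330))
E
```

```text
t 2.28 p [ 0.5309 -0.1473  0.2309] th 12.51 F [ 0.9 -0.5 -0.3] gap 0.997 q6 0.95
dx -0.01 dy 0.07 cm dz 20.49
```

View pics/p2_scene.png

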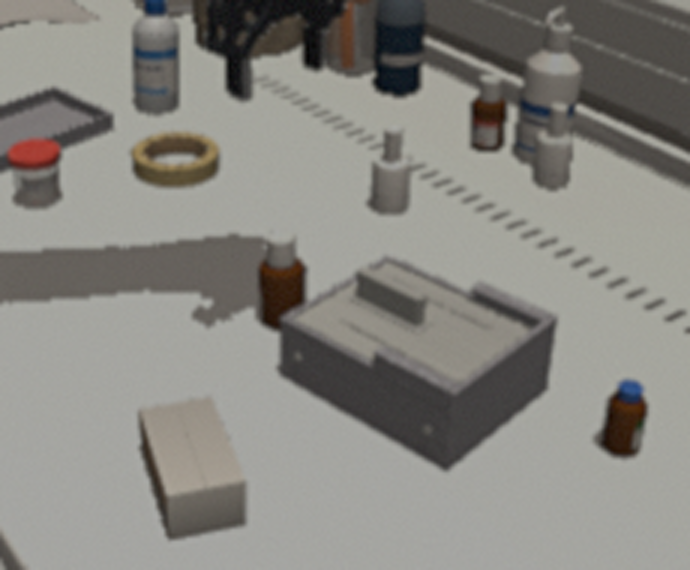

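View pics/p2_top.png

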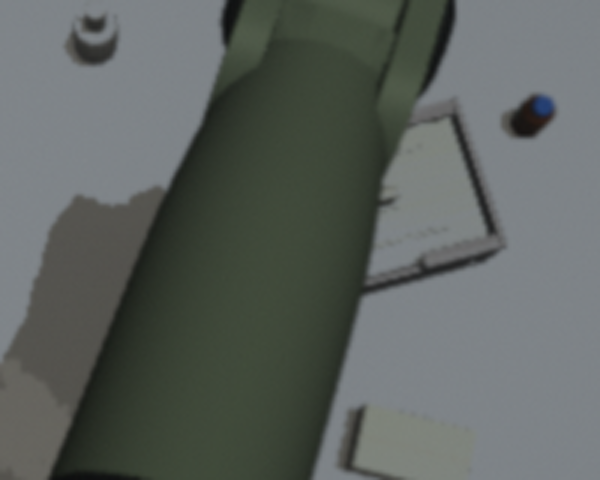

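```bash
python3 - <<'E'
from h import *
from scipy.optimize import least_squares
np.set_printoptions(precision=4,suppress=True)
def S(x,y): return [(x+.5)/3-.5+200,(y+.5)/3-.5+140]
print('cap',ray('scene',[S(284,238)],.093),'base',ray('scene',[S(281,318)],.0))
sc=[((-92,-74,63),S(281,321)),((92,-74,78),S(450,391)),((92,74,78),S(555,318)),((-92,74,63),S(387,258)),((92,-74,0),S(446,468)),((92,74,0),S(547,393)),((-92,-74,0),S(282,370)),((12,-74,78),S(376,352))]
def W(p,P):
    P=np.array(P)/1000;c,s=np.cos(p[2]),np.sin(p[2])
    return np.c_[p[0]+c*P[:,0]-s*P[:,1],p[1]+s*P[:,0]+c*P[:,1],P[:,2]]
f=lambda p:(proj('scene',W(p,[a for a,_ in sc]))-np.array([b for _,b in sc])).ravel()
s=least_squares(f,[.57,-.29,-1.36]);print(s.x,np.degrees(s.x[2]));print(f(s.x).reshape(-1,2))
E
```

```text
cap [[ 0.5335 -0.1582  0.093 ]] base [[ 0.5357 -0.151   0.    ]]
[ 0.5745 -0.2989 -1.3681] -78.38510321860942
[[-0.5643 -1.8285]
 [ 1.0131  0.9528]
 [ 1.2921 -0.5502]
 [ 0.349  -1.6354]
 [-0.2581  1.3395]
 [ 0.321  -0.8005]
 [-1.0243  1.3895]
 [-1.1909 -0.403 ]]
```

Emit:
send_rows --deltas '[{"dx": 0.1,"dy": 0.4,"dz": 2.5,"turn": 0,"jaw": 1},{"dx": 0,"dy": 0,"dz": 3.5,"turn": 0,"jaw": 1},{"dx": 0,"dy": 0,"dz": 3.5,"turn": 0,"jaw": 1},{"dx": 0,"dy": 0,"dz": 3.0,"turn": 0,"jaw": 1},{"dx": 0,"dy": 0,"dz": 2.5,"turn": 0,"jaw": 1},{"dx": 0,"dy": 0,"dz": 2.0,"turn": 0,"jaw": 1},{"dx": 0,"dy": 0,"dz": 1.5,"turn": 0,"jaw": 1},{"dx": 0,"dy": 0,"dz": 1.0,"turn": 0,"jaw": 1},{"dx": 0,"dy": 0,"dz": 0.5,"turn": 0,"jaw": 1},{"dx": 0,"dy": 0,"dz": 0.5,"turn": 0,"jaw": 1},{"dx": 0,"dy": 0,"dz": 0,"turn": 0,"jaw": 1}]'

```text
clock: 3.3
ee_pos: [0.5318, -0.1533, 0.0261]
orientation: [0.994, 0.106, -0.0, 0.0]
wrist_force: [0.1, 1.0, 0.2]
finger_gap: 1.003
```

```bash
python3 - <<'E'
from h import *
to(.531,-.148,.026)
pic('p3',None,(200,140,400,290))
E
```

```text
t 3.3 p [ 0.5318 -0.1533  0.0261] th 12.22 F [0.1 1.  0.2] gap 1.003 q6 0.94
dx 0.04 dy -0.53 cm dz 0.01
```

View pics/p3_scene.png

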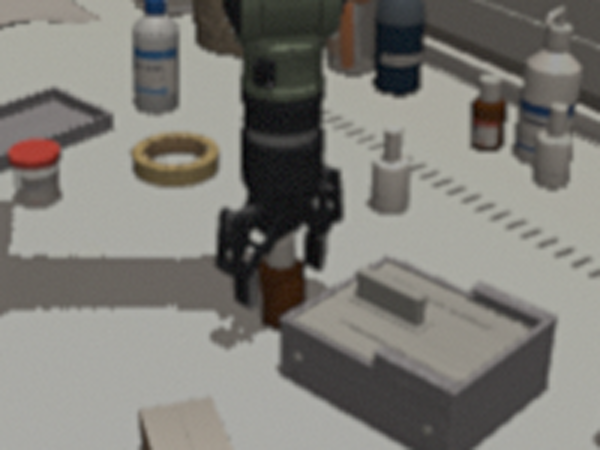

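Emit:
send_rows --deltas '[{"dx": 0,"dy": -0.2,"dz": 0,"turn": 0,"jaw": 0.6},{"dx": 0,"dy": 0,"dz": 0,"turn": 0,"jaw": 0.5},{"dx": 0,"dy": 0,"dz": 0,"turn": 0,"jaw": 0.4},{"dx": 0,"dy": 0,"dz": 0,"turn": 0,"jaw": 0.3},{"dx": 0,"dy": 0,"dz": 0,"turn": 0,"jaw": 0.2},{"dx": 0,"dy": 0,"dz": 0,"turn": 0,"jaw": 0.2},{"dx": 0,"dy": 0,"dz": 0,"turn": 0,"jaw": 0.2},{"dx": 0,"dy": 0,"dz": 0,"turn": 0,"jaw": 0.2}]' --squeeze 30

```text
clock: 4.02
ee_pos: [0.5324, -0.1508, 0.0271]
orientation: [0.994, 0.107, 0.001, 0.0]
wrist_force: [-0.1, 1.6, 5.4]
finger_gap: 0.518
```

```bash
python3 - <<'E'
from h import *
to(.37,-.08)
pic('p4',None,(200,140,400,290))
E
```

```text
t 4.02 p [ 0.5324 -0.1508  0.0271] th 12.3 F [-0.1  1.6  5.4] gap 0.518 q6 0.95
dx -14.36 dy -10.38 cm
```

View pics/p4_scene.png

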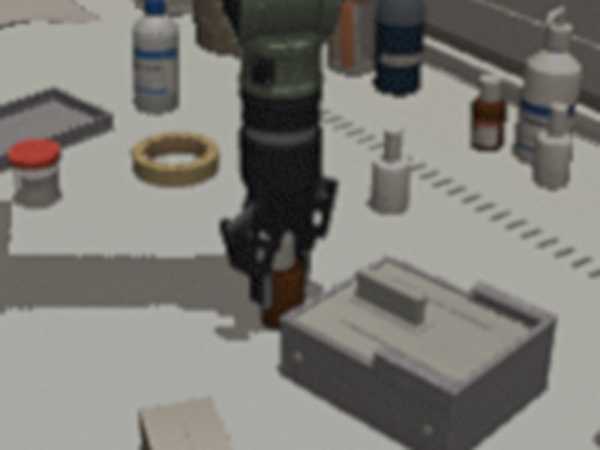

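Emit:
send_rows --deltas '[{"dx": 0,"dy": 0,"dz": -1.5,"turn": 0,"jaw": 0.2},{"dx": 0,"dy": 0,"dz": -2.5,"turn": 0,"jaw": 0.2},{"dx": 0,"dy": 0,"dz": -1.5,"turn": 0,"jaw": 0.2},{"dx": -1.2,"dy": -0.9,"dz": 0,"turn": 0,"jaw": 0.2},{"dx": -2.4,"dy": -1.7,"dz": 0,"turn": 0,"jaw": 0.2},{"dx": -2.4,"dy": -1.7,"dz": 0,"turn": 0,"jaw": 0.2},{"dx": -2.4,"dy": -1.7,"dz": 0,"turn": 0,"jaw": 0.2},{"dx": -2.4,"dy": -1.7,"dz": 0,"turn": 0,"jaw": 0.2},{"dx": -2.4,"dy": -1.7,"dz": 0,"turn": 0,"jaw": 0.2},{"dx": -1.2,"dy": -1.0,"dz": 0,"turn": 0,"jaw": 0.2},{"dx": 0,"dy": 0,"dz": 0,"turn": 0,"jaw": 0.2}]'

```text
clock: 4.98
ee_pos: [0.3638, -0.0774, 0.0805]
orientation: [0.994, 0.107, -0.003, -0.001]
wrist_force: [-0.7, 1.0, -1.5]
finger_gap: 0.514
```

```bash
python3 - <<'E'
from h import *
to(.37,-.08,.0265)
pic('p5',None,(150,140,350,290))
E
```

```text
t 4.98 p [ 0.3638 -0.0774  0.0805] th 12.31 F [-0.7  1.  -1.5] gap 0.514 q6 0.95
dx 0.55 dy 0.39 cm dz 5.40
```

View pics/p5_scene.png

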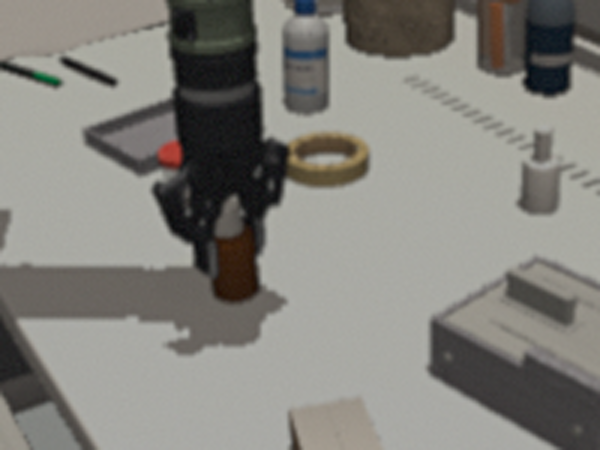

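Emit:
send_rows --deltas '[{"dx": 0,"dy": 0,"dz": 1.5,"turn": 0,"jaw": 0.2},{"dx": 0,"dy": 0,"dz": 2.0,"turn": 0,"jaw": 0.2},{"dx": 0,"dy": 0,"dz": 1.0,"turn": 0,"jaw": 0.2},{"dx": 0,"dy": 0,"dz": 0.4,"turn": 0,"jaw": 0.2},{"dx": 0,"dy": 0,"dz": 0.3,"turn": 0,"jaw": 0.2},{"dx": 0,"dy": 0,"dz": 0.1,"turn": 0,"jaw": 0.2},{"dx": 0,"dy": 0,"dz": 0,"turn": 0,"jaw": 0.2},{"dx": 0,"dy": 0,"dz": 0,"turn": 0,"jaw": 0.2}]'

```text
clock: 5.7
ee_pos: [0.3694, -0.0801, 0.0287]
orientation: [0.994, 0.107, 0.0, 0.0]
wrist_force: [-1.0, -0.5, -1.8]
finger_gap: 0.516
```

Emit:
send_rows --deltas '[{"dx": 0,"dy": 0,"dz": 0.1,"turn": 0,"jaw": 0.2},{"dx": 0,"dy": 0,"dz": 0,"turn": 0,"jaw": 0.2},{"dx": 0,"dy": 0,"dz": 0,"turn": 0,"jaw": 0.2}]'

```text
clock: 5.95
ee_pos: [0.369, -0.0799, 0.0275]
orientation: [0.994, 0.107, 0.0, 0.0]
wrist_force: [-0.8, 0.6, -2.1]
finger_gap: 0.516
```

Emit:
send_rows --deltas '[{"dx": 0,"dy": 0,"dz": 0.1,"turn": 0,"jaw": 0.2},{"dx": 0,"dy": 0,"dz": 0,"turn": 0,"jaw": 0.2},{"dx": 0,"dy": 0,"dz": 0,"turn": 0,"jaw": 0.2}]'

```text
clock: 6.2
ee_pos: [0.3692, -0.0798, 0.0269]
orientation: [0.994, 0.107, 0.001, 0.0]
wrist_force: [-0.8, 1.4, 9.9]
finger_gap: 0.512
```

Contact. Open and rise.

Emit:
send_rows --deltas '[{"dx": 0,"dy": 0,"dz": -0.05,"turn": 0,"jaw": 0.6},{"dx": 0,"dy": 0,"dz": 0,"turn": 0,"jaw": 0.7},{"dx": 0,"dy": 0,"dz": 0,"turn": 0,"jaw": 0.85},{"dx": 0,"dy": 0,"dz": 0,"turn": 0,"jaw": 1},{"dx": 0,"dy": 0,"dz": 0,"turn": 0,"jaw": 1},{"dx": 0,"dy": 0,"dz": 0,"turn": 0,"jaw": 1},{"dx": 0,"dy": 0,"dz": -2,"turn": 0,"jaw": 1},{"dx": 0,"dy": 0,"dz": -3,"turn": 0,"jaw": 1},{"dx": 0,"dy": 0,"dz": -4,"turn": 0,"jaw": 1},{"dx": 0,"dy": 0,"dz": -4,"turn": 0,"jaw": 1},{"dx": 0,"dy": 0,"dz": -3,"turn": 0,"jaw": 1},{"dx": 0,"dy": 0,"dz": 0,"turn": 0,"jaw": 1}]'

```text
clock: 7.2
ee_pos: [0.3722, -0.0812, 0.1922]
orientation: [0.994, 0.107, 0.004, 0.002]
wrist_force: [1.7, 0.6, 0.7]
finger_gap: 1.0
```

```bash
python3 - <<'E'
from h import *
to(.5655,-.2665,.065)
pic('p6',(240,120,440,280),(150,140,350,290))
E
```

```text
t 7.2 p [ 0.3722 -0.0812  0.1922] th 12.29 F [1.7 0.6 0.7] gap 1.0 q6 0.95
dx 14.94 dy 22.22 cm dz 12.72
```

View pics/p6_scene.png

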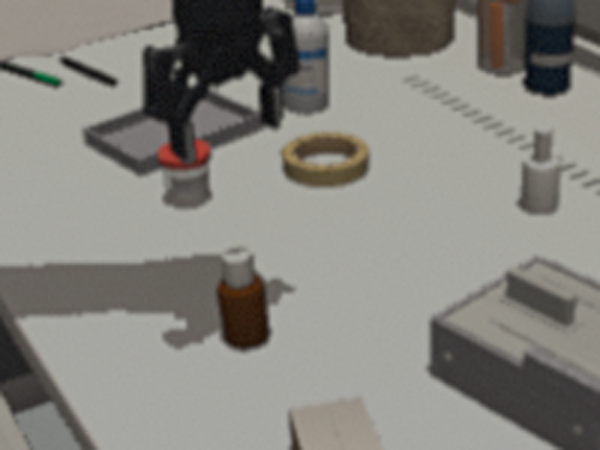

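View pics/p6_top.png

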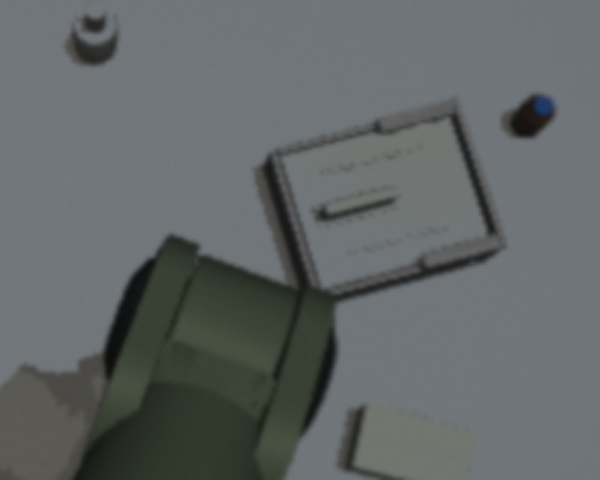

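Emit:
send_rows --deltas '[{"dx": 1.2,"dy": 1.8,"dz": 0,"turn": 0,"jaw": 1},{"dx": 2.1,"dy": 3.15,"dz": 0,"turn": 0,"jaw": 0.8},{"dx": 2.1,"dy": 3.15,"dz": 0,"turn": 0,"jaw": 0.5},{"dx": 2.1,"dy": 3.15,"dz": 0,"turn": 0,"jaw": 0.4},{"dx": 2.1,"dy": 3.15,"dz": 0,"turn": 0,"jaw": 0.4},{"dx": 2.1,"dy": 3.15,"dz": 0,"turn": 0,"jaw": 0.4},{"dx": 2.1,"dy": 3.15,"dz": 0,"turn": 0,"jaw": 0.4},{"dx": 1.0,"dy": 1.5,"dz": 1.5,"turn": 0,"jaw": 0.4},{"dx": 0,"dy": 0,"dz": 3,"turn": 0,"jaw": 0.4},{"dx": 0,"dy": 0,"dz": 2.5,"turn": 0,"jaw": 0.4},{"dx": 0,"dy": 0,"dz": 1,"turn": 0,"jaw": 0.4},{"dx": 0,"dy": 0,"dz": 0,"turn": 0,"jaw": 0.4},{"dx": 0,"dy": 0,"dz": 0,"turn": 0,"jaw": 0.4},{"dx": 0,"dy": 0,"dz": 0,"turn": 0,"jaw": 0.4}]'

```text
clock: 8.47
ee_pos: [0.5611, -0.2654, 0.1078]
orientation: [0.994, 0.107, 0.001, 0.0]
wrist_force: [0.6, 1.5, 0.4]
finger_gap: 0.401
```

```bash
python3 - <<'E'
from h import *
to(.5655,-.2665,.067)
pic('p7',(270,120,470,260),(250,170,400,290),4)
E
```

```text
t 8.47 p [ 0.5611 -0.2654  0.1078] th 12.29 F [0.6 1.5 0.4] gap 0.401 q6 0.8
dx 0.40 dy 0.20 cm dz 4.08
```

View pics/p7_scene.png

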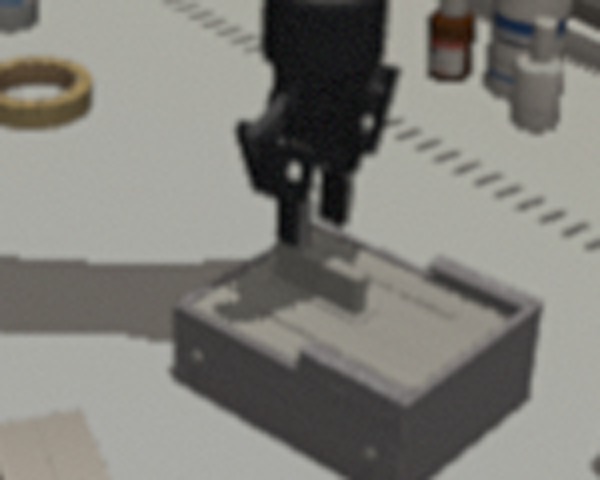

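View pics/p7_top.png

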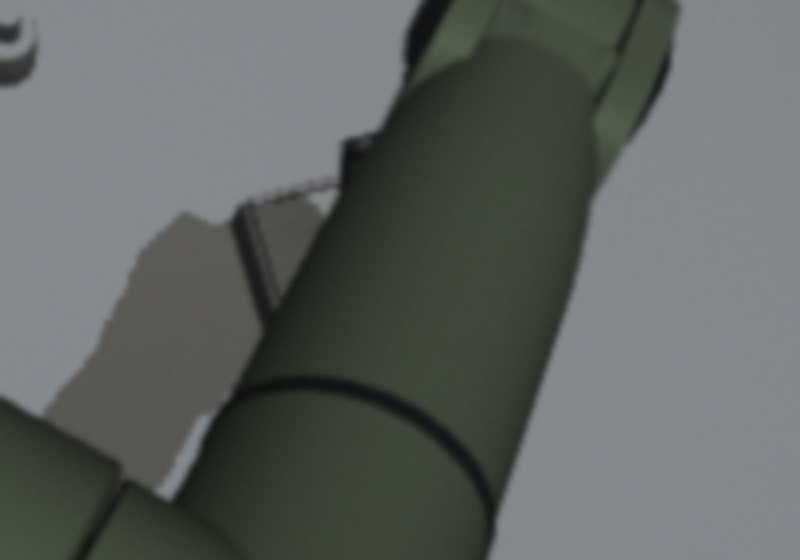

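```bash
python3 - <<'E'
from h import *
im=cv2.imread('pics/p7_scene_raw.png');print('')
s=read_state();p=s['ee_pos']
cv2.imwrite('pics/z.png',cv2.resize(im[185:260,300:380],None,fx=9,fy=8,interpolation=cv2.INTER_CUBIC))
t=np.radians(12.3);ax=np.array([np.cos(t),np.sin(t),0]);ay=np.array([np.sin(t),-np.cos(t),0])
for zz in(0,.006):
  P=p+[0,0,zz];q=proj('scene',[P,P+.017*ax,P-.017*ax,P+.017*ax+.011*ay,P+.017*ax-.011*ay,P-.017*ax+.011*ay,P-.017*ax-.011*ay]);print(((q-[300,185]+.5)*[9,8]-.5).round(0).tolist())
print(np.round(((proj('scene',[[.5655,-.2665,.093],[.5685,-.2695,.093]])-[300,185]+.5)*[9,8])))
E
```

```text
[[250.0, 349.0], [287.0, 329.0], [212.0, 369.0], [318.0, 341.0], [257.0, 317.0], [242.0, 382.0], [182.0, 356.0]]
[[251.0, 333.0], [288.0, 313.0], [213.0, 353.0], [319.0, 325.0], [258.0, 301.0], [243.0, 366.0], [182.0, 340.0]]
[[260. 388.]
 [275. 389.]]
```

View pics/z.png

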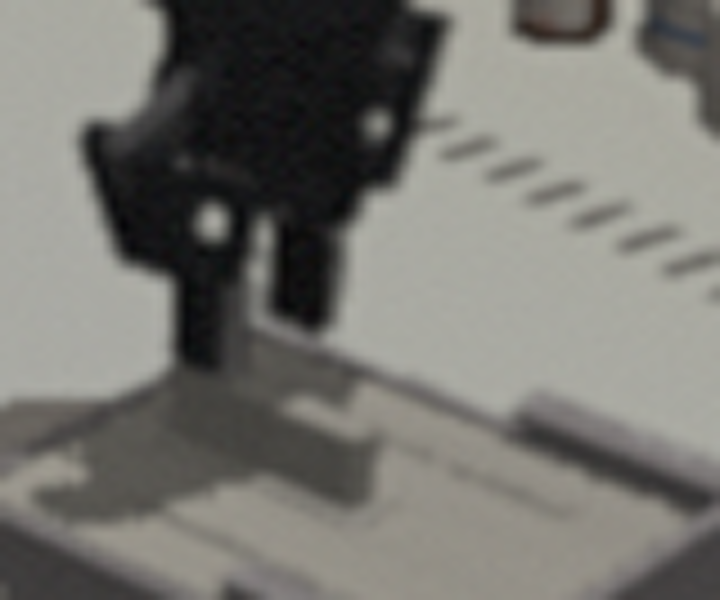

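```bash
python3 - <<'E'
from h import *
def Z(x,y): return [(x+.5)/9-.5+300,(y+.5)/8-.5+185]
print(ray('scene',[Z(366,450),Z(379,437)],.093),ray('scene',[Z(363,507)],.062))
# p2 clean: fin top corners
def S(x,y): return [(x+.5)/3-.5+200,(y+.5)/3-.5+140]
im=cv2.imread('pics/p2_scene_raw.png')
cv2.imwrite('pics/z2.png',cv2.resize(im[220:260,305:355],None,fx=14,fy=14,interpolation=cv2.INTER_CUBIC))
im=cv2.imread('pics/top0.png')
cv2.imwrite('pics/z3.png',cv2.resize(im[165:215,320:400],None,fx=10,fy=10,interpolation=cv2.INTER_CUBIC))
E
```

```text
[[ 0.56686147 -0.31151877  0.093     ]
 [ 0.57473184 -0.30785713  0.093     ]] [[ 0.57690223 -0.30150368  0.062     ]]
```

View pics/z2.png

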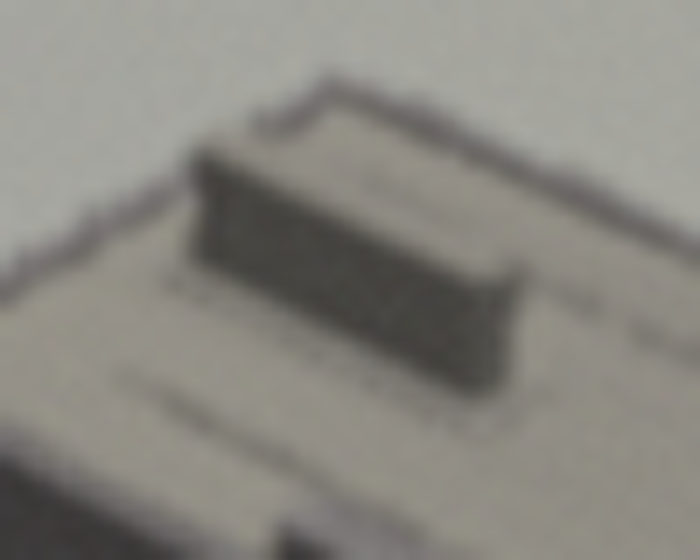

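View pics/z3.png

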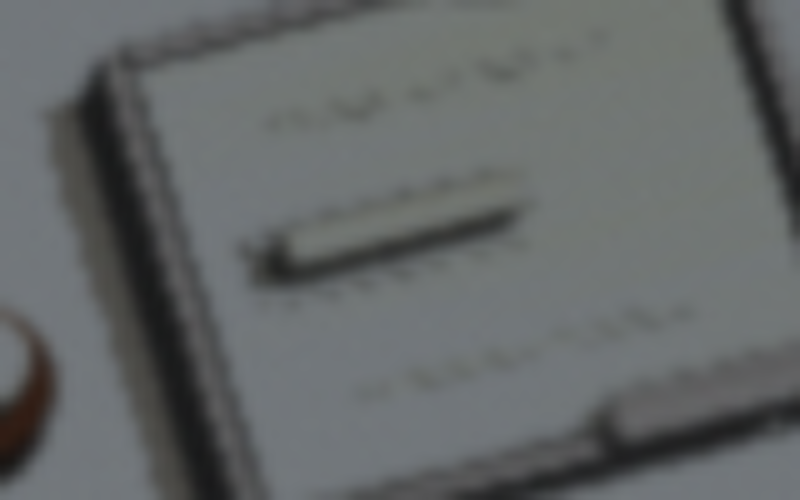

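```bash
python3 - <<'E'
from h import *
np.set_printoptions(precision=4,suppress=True)
def T(x,y): return [(x+.5)/10-.5+320,(y+.5)/10-.5+165]
def S(x,y): return [(x+.5)/14-.5+305,(y+.5)/14-.5+220]
e=ray('top',[T(285,255),T(523,190)],.093);print('top',e,e.mean(0),np.linalg.norm(e[0]-e[1]),np.degrees(np.arctan2(*(e[1]-e[0])[1::-1])))
u=np.radians(-78);n=np.array([-np.sin(u),np.cos(u)])
for z,a,b in((.093,(200,158),(487,282)),(.062,(198,266),(490,398))):
  e=ray('scene',[S(*a),S(*b)],z);print('sc',e,'grip',e.mean(0)[:2]+.006*n,np.linalg.norm(e[0]-e[1]),np.degrees(np.arctan2(*(e[1]-e[0])[1::-1])))
E
```

```text
top [[ 0.5568 -0.2316  0.093 ]
 [ 0.5719 -0.2986  0.093 ]] [ 0.5643 -0.2651  0.093 ] 0.06866889564463423 -77.32227364628181
sc [[ 0.5515 -0.2443  0.093 ]
 [ 0.5684 -0.3063  0.093 ]] grip [ 0.5658 -0.2741] 0.06425291134616347 -74.79941490219284
sc [[ 0.5589 -0.2361  0.062 ]
 [ 0.5761 -0.3011  0.062 ]] grip [ 0.5733 -0.2673] 0.06723280086739884 -75.1671353738377
```

Emit:
send_rows --deltas '[{"dx": 0.5,"dy": 0.3,"dz": 0,"turn": 0,"jaw": 0.4},{"dx": 0,"dy": 0,"dz": 1,"turn": 0,"jaw": 0.4},{"dx": 0,"dy": 0,"dz": 1,"turn": 0,"jaw": 0.4},{"dx": 0,"dy": 0,"dz": 1,"turn": 0,"jaw": 0.4},{"dx": 0,"dy": 0,"dz": 0.6,"turn": 0,"jaw": 0.4},{"dx": 0,"dy": 0,"dz": 0.3,"turn": 0,"jaw": 0.4},{"dx": 0,"dy": 0,"dz": 0,"turn": 0,"jaw": 0.4},{"dx": 0,"dy": 0,"dz": 0,"turn": 0,"jaw": 0.4}]'

```text
clock: 9.23
ee_pos: [0.5659, -0.267, 0.0674]
orientation: [0.994, 0.107, -0.0, -0.0]
wrist_force: [-0.2, 0.5, 0.4]
finger_gap: 0.399
```

```bash
python3 - <<'E'
from h import *
to(.567,-.2675,.067)
pic('p8',None,(290,190,370,260),8)
E
```

```text
t 9.23 p [ 0.5659 -0.267   0.0674] th 12.28 F [-0.2  0.5  0.4] gap 0.399 q6 0.8
dx 0.09 dy 0.07 cm dz 0.04
```

View pics/p8_scene.png

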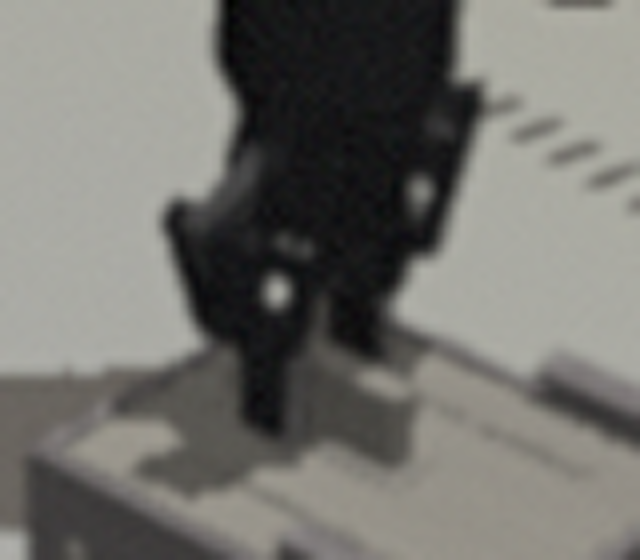

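Emit:
send_rows --deltas '[{"dx": 0,"dy": 0,"dz": 0,"turn": 0,"jaw": 0.3},{"dx": 0,"dy": 0,"dz": 0,"turn": 0,"jaw": 0.25},{"dx": 0,"dy": 0,"dz": 0,"turn": 0,"jaw": 0.2},{"dx": 0,"dy": 0,"dz": 0,"turn": 0,"jaw": 0.15},{"dx": 0,"dy": 0,"dz": 0,"turn": 0,"jaw": 0.1},{"dx": 0,"dy": 0,"dz": 0,"turn": 0,"jaw": 0.05},{"dx": 0,"dy": 0,"dz": 0,"turn": 0,"jaw": 0.05},{"dx": 0,"dy": 0,"dz": 0,"turn": 0,"jaw": 0.05}]' --squeeze 60

```text
clock: 9.95
ee_pos: [0.5666, -0.2672, 0.0684]
orientation: [0.994, 0.107, 0.0, 0.0]
wrist_force: [0.1, 0.1, 3.7]
finger_gap: 0.127
```

Emit:
send_rows --deltas '[{"dx": 0,"dy": 0,"dz": -0.25,"turn": 0,"jaw": 0.05},{"dx": 0,"dy": 0,"dz": -0.25,"turn": 0,"jaw": 0.05},{"dx": 0,"dy": 0,"dz": -0.2,"turn": 0,"jaw": 0.05},{"dx": 0,"dy": 0,"dz": 0,"turn": 0,"jaw": 0.05},{"dx": 0,"dy": 0,"dz": 0,"turn": 0,"jaw": 0.05}]'

```text
clock: 10.37
ee_pos: [0.566, -0.267, 0.0746]
orientation: [0.994, 0.107, -0.0, -0.0]
wrist_force: [-0.1, -0.3, -1.4]
finger_gap: 0.131
```

```bash
python3 - <<'E'
from h import *
st();print(read_state()['torque'])
pic('p9',None,(280,190,390,280),7)
E
```

```text
t 10.37 p [ 0.566  -0.267   0.0746] th 12.28 F [-0.1 -0.3 -1.4] gap 0.131 q6 0.8
[0.05832997 0.02580892 0.0032056 ]
```

View pics/p9_scene.png

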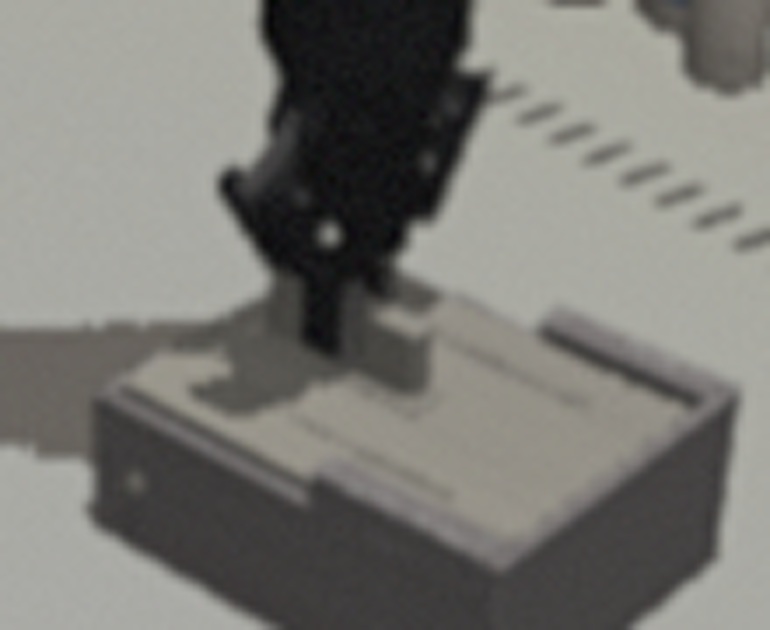

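Emit:
send_rows --deltas '[{"dx": 0,"dy": 0,"dz": -0.1,"turn": 0,"jaw": 0.05},{"dx": 0,"dy": -0.3,"dz": 0,"turn": 0,"jaw": 0.05},{"dx": 0,"dy": -0.5,"dz": 0,"turn": 0,"jaw": 0.05},{"dx": 0,"dy": -0.6,"dz": 0,"turn": 0,"jaw": 0.05},{"dx": 0,"dy": -0.6,"dz": 0,"turn": 0,"jaw": 0.05}]'

```text
clock: 10.83
ee_pos: [0.5616, -0.2467, 0.0757]
orientation: [0.994, 0.107, -0.0, -0.0]
wrist_force: [-0.3, -0.1, -2.0]
finger_gap: 0.126
```

```bash
python3 - <<'E'
from h import *
st();print(read_state()['torque'])
pic('p10',None,(280,190,390,280),7)
E
```

```text
t 10.83 p [ 0.5616 -0.2467  0.0757] th 12.29 F [-0.3 -0.1 -2. ] gap 0.126 q6 0.82
[ 0.00436849 -0.03463332  0.03827813]
```

View pics/p10_scene.png

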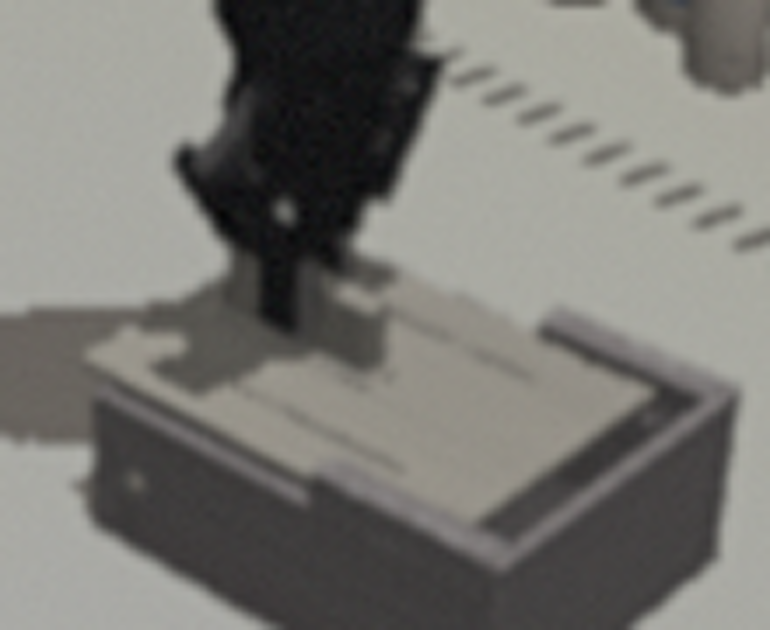

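Emit:
send_rows --deltas '[{"dx": 0,"dy": -0.7,"dz": 0,"turn": 0,"jaw": 0.05},{"dx": 0,"dy": -0.8,"dz": 0,"turn": 0,"jaw": 0.05},{"dx": 0,"dy": -0.8,"dz": 0,"turn": 0,"jaw": 0.05},{"dx": 0,"dy": -0.8,"dz": 0,"turn": 0,"jaw": 0.05},{"dx": 0,"dy": -0.8,"dz": 0,"turn": 0,"jaw": 0.05}]'

```text
clock: 11.3
ee_pos: [0.5533, -0.2084, 0.0758]
orientation: [0.994, 0.107, -0.0, -0.0]
wrist_force: [0.6, -0.2, -1.8]
finger_gap: 0.131
```

Emit:
send_rows --deltas '[{"dx": 0,"dy": -0.8,"dz": 0,"turn": 0,"jaw": 0.05},{"dx": 0,"dy": -0.8,"dz": 0,"turn": 0,"jaw": 0.05},{"dx": 0,"dy": -0.8,"dz": 0,"turn": 0,"jaw": 0.05},{"dx": 0,"dy": -0.8,"dz": 0,"turn": 0,"jaw": 0.05},{"dx": 0,"dy": -0.8,"dz": 0,"turn": 0,"jaw": 0.05},{"dx": 0,"dy": 0,"dz": 0,"turn": 0,"jaw": 0.05}]'

```text
clock: 11.8
ee_pos: [0.5444, -0.1686, 0.0757]
orientation: [0.994, 0.108, -0.0, -0.001]
wrist_force: [-0.9, -0.3, -2.1]
finger_gap: 0.124
```

```bash
python3 - <<'E'
from h import *
st();print(read_state()['torque'])
pic('p11',None,(230,170,390,290),5)
E
```

```text
t 11.8 p [ 0.5444 -0.1686  0.0757] th 12.36 F [-0.9 -0.3 -2.1] gap 0.124 q6 0.92
[ 0.10552371 -0.01938589 -0.01998803]
```

View pics/p11_scene.png

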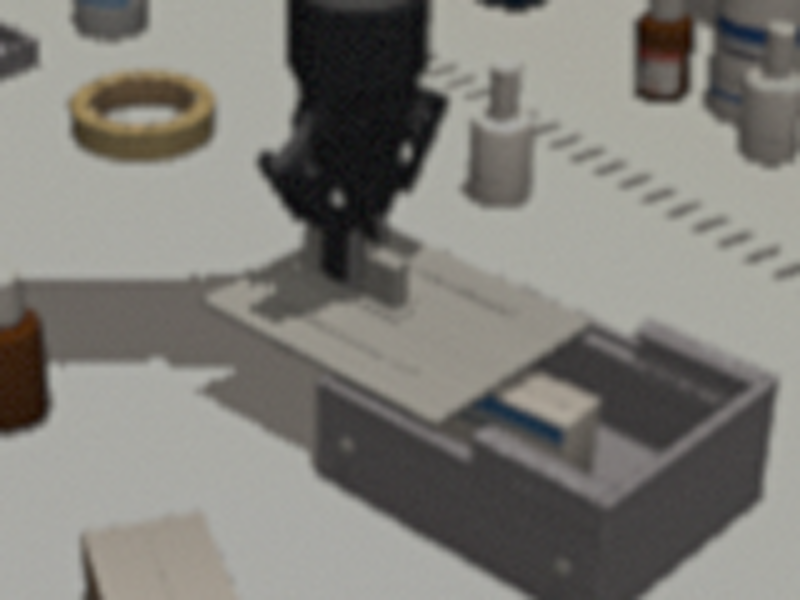

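Emit:
send_rows --deltas '[{"dx": 0,"dy": 0,"dz": -1,"turn": 0,"jaw": 0.05},{"dx": 0,"dy": 0,"dz": -1.5,"turn": 0,"jaw": 0.05},{"dx": 0,"dy": 0,"dz": -1,"turn": 0,"jaw": 0.05},{"dx": 0,"dy": -0.8,"dz": 0,"turn": 0,"jaw": 0.05},{"dx": 0.2,"dy": -1.6,"dz": 0,"turn": 0,"jaw": 0.05},{"dx": 0.3,"dy": -2,"dz": 0,"turn": 0,"jaw": 0.05},{"dx": 0.3,"dy": -2,"dz": 0,"turn": 0,"jaw": 0.05},{"dx": 0.3,"dy": -2,"dz": 0,"turn": 0,"jaw": 0.05},{"dx": 0.3,"dy": -2,"dz": 0,"turn": 0,"jaw": 0.05},{"dx": 0.3,"dy": -2,"dz": 0,"turn": 0,"jaw": 0.05},{"dx": 0.3,"dy": -2,"dz": 0,"turn": 0,"jaw": 0.05},{"dx": 0,"dy": -1.6,"dz": 0,"turn": 0,"jaw": 0.05},{"dx": 0,"dy": -1,"dz": 0,"turn": 0,"jaw": 0.05},{"dx": 0,"dy": 0,"dz": 0,"turn": 0,"jaw": 0.05},{"dx": 0,"dy": 0,"dz": 0,"turn": 0,"jaw": 0.05}]'

```text
clock: 13.1
ee_pos: [0.5284, 0.0001, 0.1108]
orientation: [0.994, 0.107, 0.0, 0.0]
wrist_force: [-0.4, -0.0, -1.7]
finger_gap: 0.126
```

```bash
python3 - <<'E'
from h import *
st();print(read_state()['torque'])
pic('p12',None,(180,150,380,300),4)
E
```

```text
t 13.1 p [5.284e-01 1.000e-04 1.108e-01] th 12.33 F [-0.4 -0.  -1.7] gap 0.126 q6 1.22
[0.03714399 0.02647835 0.00415556]
```

View pics/p12_scene.png

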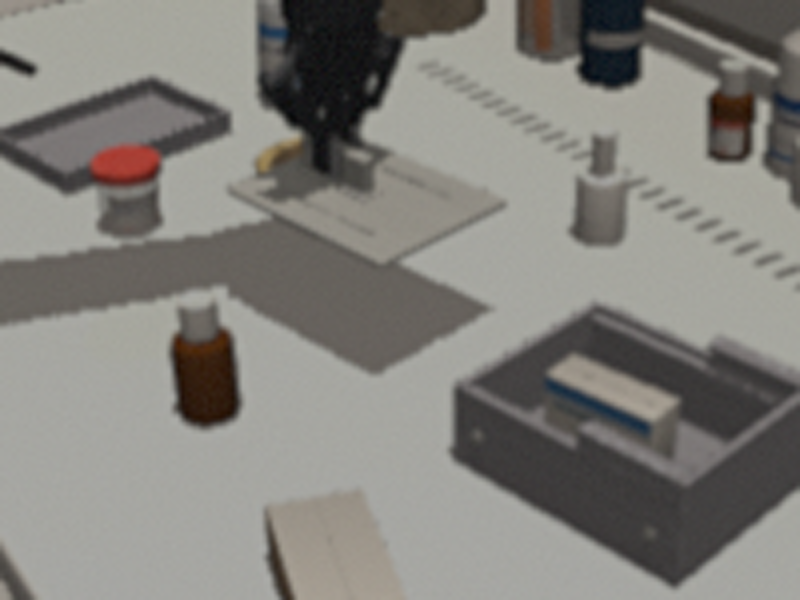

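Emit:
send_rows --deltas '[{"dx": 0,"dy": 0,"dz": 1,"turn": 0,"jaw": 0.05},{"dx": 0,"dy": 0,"dz": 2,"turn": 0,"jaw": 0.05},{"dx": 0,"dy": 0,"dz": 2,"turn": 0,"jaw": 0.05},{"dx": 0,"dy": 0,"dz": 2,"turn": 0,"jaw": 0.05},{"dx": 0,"dy": 0,"dz": 1.2,"turn": 0,"jaw": 0.05},{"dx": 0,"dy": 0,"dz": 0.6,"turn": 0,"jaw": 0.05},{"dx": 0,"dy": 0,"dz": 0.4,"turn": 0,"jaw": 0.05},{"dx": 0,"dy": 0,"dz": 0.3,"turn": 0,"jaw": 0.05},{"dx": 0,"dy": 0,"dz": 0,"turn": 0,"jaw": 0.05},{"dx": 0,"dy": 0,"dz": 0,"turn": 0,"jaw": 0.05}]'

```text
clock: 13.98
ee_pos: [0.529, -0.0002, 0.0163]
orientation: [0.994, 0.107, 0.0, 0.0]
wrist_force: [0.0, 0.3, -1.6]
finger_gap: 0.128
```

Emit:
send_rows --deltas '[{"dx": 0,"dy": 0,"dz": 0.15,"turn": 0,"jaw": 0.05},{"dx": 0,"dy": 0,"dz": 0,"turn": 0,"jaw": 0.05},{"dx": 0,"dy": 0,"dz": 0,"turn": 0,"jaw": 0.05}]'

```text
clock: 14.23
ee_pos: [0.5288, 0.0001, 0.0147]
orientation: [0.994, 0.107, 0.0, 0.0]
wrist_force: [-0.2, -0.6, -2.2]
finger_gap: 0.121
```

Emit:
send_rows --deltas '[{"dx": 0,"dy": 0,"dz": 0.15,"turn": 0,"jaw": 0.05},{"dx": 0,"dy": 0,"dz": 0,"turn": 0,"jaw": 0.05},{"dx": 0,"dy": 0,"dz": 0,"turn": 0,"jaw": 0.05}]'

```text
clock: 14.48
ee_pos: [0.5284, 0.0001, 0.0128]
orientation: [0.994, 0.107, -0.0, -0.0]
wrist_force: [-0.7, -1.1, -2.0]
finger_gap: 0.127
```

Emit:
send_rows --deltas '[{"dx": 0,"dy": 0,"dz": 0.1,"turn": 0,"jaw": 0.05},{"dx": 0,"dy": 0,"dz": 0,"turn": 0,"jaw": 0.05},{"dx": 0,"dy": 0,"dz": 0,"turn": 0,"jaw": 0.05}]'

```text
clock: 14.73
ee_pos: [0.5284, 0.0, 0.0117]
orientation: [0.994, 0.107, -0.0, -0.0]
wrist_force: [0.4, -0.1, -1.1]
finger_gap: 0.125
```

Emit:
send_rows --deltas '[{"dx": 0,"dy": 0,"dz": 0.08,"turn": 0,"jaw": 0.05},{"dx": 0,"dy": 0,"dz": 0,"turn": 0,"jaw": 0.05},{"dx": 0,"dy": 0,"dz": 0,"turn": 0,"jaw": 0.05}]'

```text
clock: 14.98
ee_pos: [0.5285, 0.0, 0.0113]
orientation: [0.994, 0.107, 0.0, 0.0]
wrist_force: [-1.4, -0.2, 3.8]
finger_gap: 0.125
```

Emit:
send_rows --deltas '[{"dx": 0,"dy": 0,"dz": 0,"turn": 0,"jaw": 0.2},{"dx": 0,"dy": 0,"dz": 0,"turn": 0,"jaw": 0.35},{"dx": 0,"dy": 0,"dz": 0,"turn": 0,"jaw": 0.4},{"dx": 0,"dy": 0,"dz": 0,"turn": 0,"jaw": 0.4},{"dx": 0,"dy": 0,"dz": -1.5,"turn": 0,"jaw": 0.4},{"dx": 0,"dy": 0,"dz": -3,"turn": 0,"jaw": 0.4},{"dx": 0,"dy": 0,"dz": -4,"turn": 0,"jaw": 0.4},{"dx": 0,"dy": 0,"dz": -4,"turn": 0,"jaw": 0.4},{"dx": 0,"dy": 0,"dz": -4,"turn": 0,"jaw": 0.6},{"dx": 0,"dy": 0,"dz": -3,"turn": 0,"jaw": 0.6},{"dx": 0,"dy": 0,"dz": 0,"turn": 0,"jaw": 0.6}]'

```text
clock: 15.9
ee_pos: [0.5324, -0.0005, 0.2128]
orientation: [0.994, 0.107, 0.006, 0.001]
wrist_force: [1.0, 0.8, 0.6]
finger_gap: 0.602
```

```bash
python3 - <<'E'
from h import *
st()
pic('p13',(280,130,440,240),(180,150,380,300),4)
im=cv2.imread('pics/p13_scene_raw.png')
cv2.imwrite('pics/z4.png',cv2.resize(im[215:300,285:385],None,fx=8,fy=7,interpolation=cv2.INTER_CUBIC))
E
```

```text
t 15.9 p [ 5.324e-01 -5.000e-04  2.128e-01] th 12.29 F [1.  0.8 0.6] gap 0.602 q6 1.22
```

View pics/p13_scene.png

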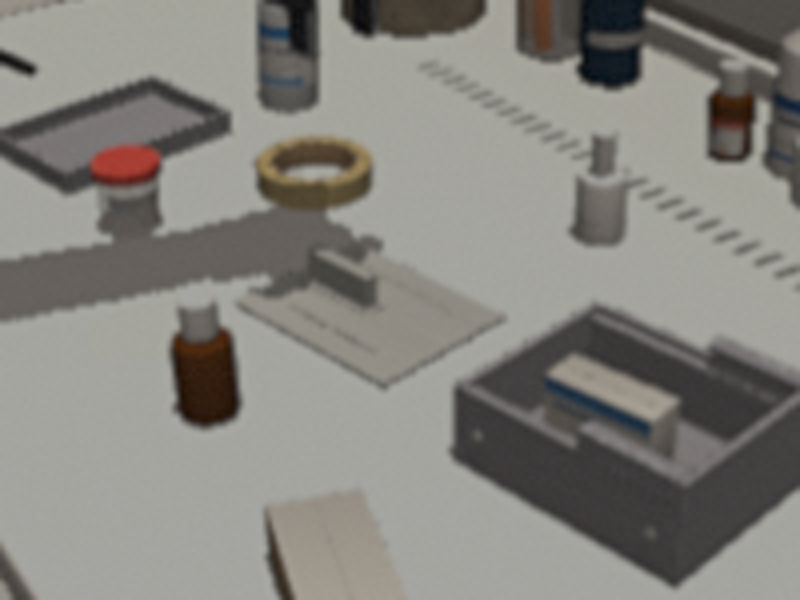

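View pics/p13_top.png

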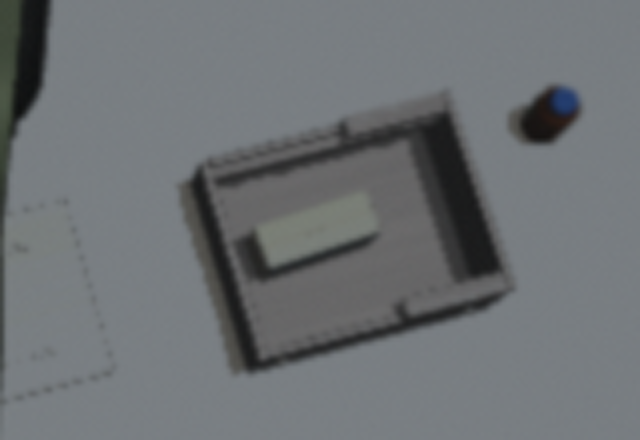

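View pics/z4.png

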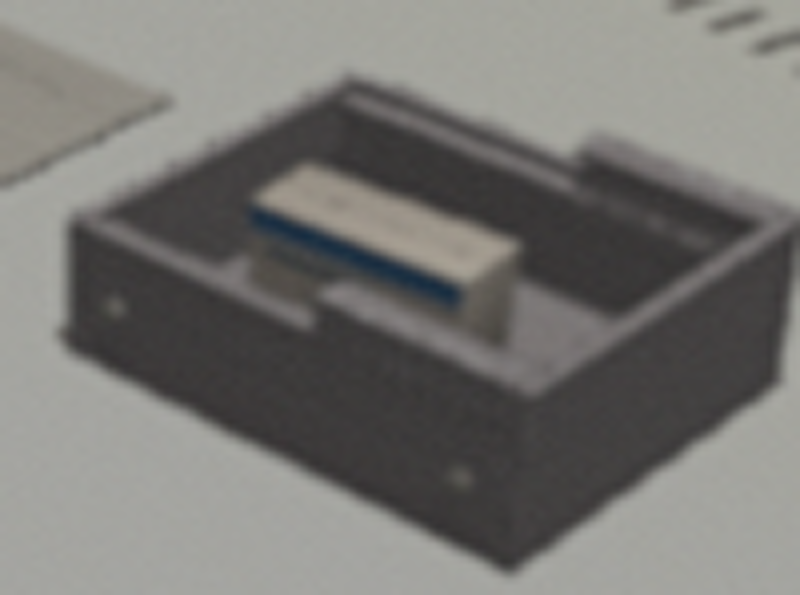

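```bash
python3 - <<'E'
from h import *
np.set_printoptions(precision=4,suppress=True)
def T(x,y): return [(x+.5)/4-.5+280,(y+.5)/4-.5+130]
def S(x,y): return [(x+.5)/8-.5+285,(y+.5)/7-.5+215]
for n,e in(('top',ray('top',[T(257,231),T(367,191),T(380,229),T(268,270)],.053)),('sc',ray('scene',[S(250,207),S(310,163),S(521,243),S(466,293)],.053))):
  print(n,e[:,:2],'c',e.mean(0)[:2])
  for i in range(4):
    v=e[(i+1)%4]-e[i];print(np.linalg.norm(v),np.degrees(np.arctan2(v[1],v[0])))
m=cv2.imread('pics/p13_top_raw.png')
h=m[175:200,340:378].astype(int);g=m[130:240,280:440]
# mask carton: bright region in box
gr=cv2.cvtColor(m,cv2.COLOR_BGR2GRAY)
roi=gr[172:202,338:380];t,b=cv2.threshold(roi,0,255,cv2.THRESH_OTSU);print(t)
n,l,s,c=cv2.connectedComponentsWithStats(b);k=1+np.argmax(s[1:,4]);print(s[k],c[k]+[338,172])
cn=cv2.findContours((l==k).astype(np.uint8),0,2)[0][0];r=cv2.minAreaRect(cn);print(r);bx=cv2.boxPoints(r)+[338,172];e=ray('top',bx,.053);print(e[:,:2],e.mean(0))
for i in range(4):
    v=e[(i+1)%4]-e[i];print(np.linalg.norm(v),np.degrees(np.arctan2(v[1],v[0])))
E
```

```text
top [[ 0.5742 -0.2276]
 [ 0.5995 -0.3084]
 [ 0.5714 -0.315 ]
 [ 0.5457 -0.2331]] c [ 0.5727 -0.271 ]
0.08461803678227421 -72.57720954833546
0.028867622490964313 -166.7917881068242
0.08582942490199073 107.41743131106549
0.028973866098785054 10.817311725339477
sc [[ 0.5446 -0.2427]
 [ 0.5802 -0.2296]
 [ 0.603  -0.3106]
 [ 0.5674 -0.3249]] c [ 0.5738 -0.2769]
0.037897712601222724 20.146108380819097
0.08417012048579488 -74.2394542542116
0.03840049229467273 -158.25017761727912
0.08527992056123343 105.48902719753247
83.0
[   0    0   42   30 1047] [360.3095 185.8223]
((20.5, 14.5), (29.0, 41.0), 90.0)
[[ 0.6198 -0.2146]
 [ 0.6143 -0.3317]
 [ 0.5301 -0.3234]
 [ 0.5358 -0.2079]] [ 0.575  -0.2694  0.053 ]
0.11726742423901687 -92.71299320894776
0.08452521359248473 174.34462182533338
0.11562840818026653 87.18221793367995
0.08424557169257926 -4.549328497911293
```

Emit:
send_rows --deltas '[{"dx": 0,"dy": 0,"dz": 0,"turn": -4.5,"jaw": 0.7},{"dx": -0.2,"dy": 1.7,"dz": 0,"turn": 0,"jaw": 0.7},{"dx": -0.4,"dy": 3.0,"dz": 0,"turn": 0,"jaw": 0.7},{"dx": -0.4,"dy": 3.0,"dz": 0,"turn": 0,"jaw": 0.7},{"dx": -0.4,"dy": 3.0,"dz": 0,"turn": 0,"jaw": 0.7},{"dx": -0.4,"dy": 3.0,"dz": 0,"turn": 0,"jaw": 0.7},{"dx": -0.4,"dy": 3.0,"dz": 0,"turn": 0,"jaw": 0.7},{"dx": -0.4,"dy": 3.0,"dz": 0,"turn": 0,"jaw": 0.7},{"dx": -0.4,"dy": 3.0,"dz": 0,"turn": 0,"jaw": 0.7},{"dx": -0.4,"dy": 3.0,"dz": 0,"turn": 0,"jaw": 0.7},{"dx": -0.2,"dy": 1.7,"dz": 2,"turn": 0,"jaw": 0.7},{"dx": 0,"dy": 0,"dz": 4,"turn": 0,"jaw": 0.7},{"dx": 0,"dy": 0,"dz": 3,"turn": 0,"jaw": 0.7},{"dx": 0,"dy": 0,"dz": 2,"turn": 0,"jaw": 0.7},{"dx": 0,"dy": 0,"dz": 1,"turn": 0,"jaw": 0.7},{"dx": 0,"dy": 0,"dz": 0,"turn": 0,"jaw": 0.7},{"dx": 0,"dy": 0,"dz": 0,"turn": 0,"jaw": 0.7}]'

```text
clock: 17.42
ee_pos: [0.5726, -0.2723, 0.0851]
orientation: [0.989, 0.146, -0.001, -0.001]
wrist_force: [-0.1, -0.9, 1.0]
finger_gap: 0.703
```

```bash
python3 - <<'E'
from h import *
to(.573,-.274,.018)
pic('p14',None,(260,180,400,290),5)
E
```

```text
t 17.42 p [ 0.5726 -0.2723  0.0851] th 16.79 F [-0.1 -0.9  1. ] gap 0.703 q6 0.72
dx -0.01 dy 0.17 cm dz 6.71
```

View pics/p14_scene.png

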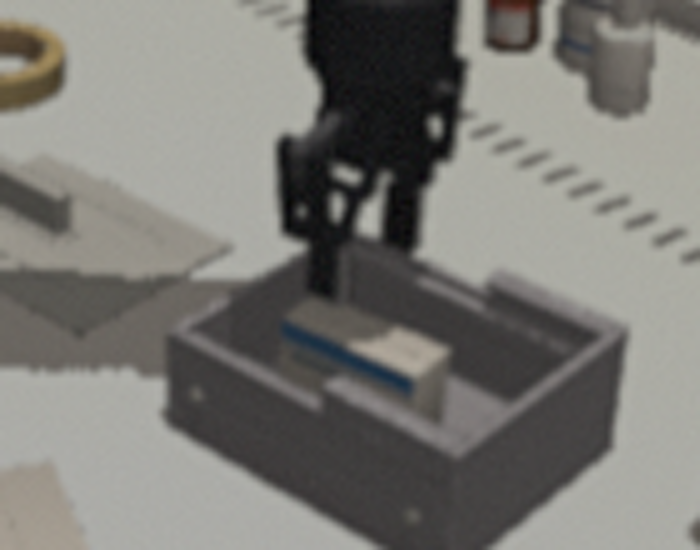

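Emit:
send_rows --deltas '[{"dx": 0,"dy": 0.2,"dz": 1,"turn": 0,"jaw": 0.7},{"dx": 0,"dy": 0,"dz": 1.5,"turn": 0,"jaw": 0.7},{"dx": 0,"dy": 0,"dz": 1.5,"turn": 0,"jaw": 0.7},{"dx": 0,"dy": 0,"dz": 1,"turn": 0,"jaw": 0.7},{"dx": 0,"dy": 0,"dz": 0.8,"turn": 0,"jaw": 0.7},{"dx": 0,"dy": 0,"dz": 0.6,"turn": 0,"jaw": 0.7},{"dx": 0,"dy": 0,"dz": 0.3,"turn": 0,"jaw": 0.7},{"dx": 0,"dy": 0,"dz": 0,"turn": 0,"jaw": 0.7}]'

```text
clock: 18.13
ee_pos: [0.5736, -0.2745, 0.0186]
orientation: [0.989, 0.146, -0.0, -0.0]
wrist_force: [0.0, -0.6, 0.3]
finger_gap: 0.704
```

```bash
python3 - <<'E'
from h import *
to(.573,-.274,.018)
pic('p15',None,(260,180,400,290),5)
E
```

```text
t 18.13 p [ 0.5736 -0.2745  0.0186] th 16.78 F [ 0.  -0.6  0.3] gap 0.704 q6 0.72
dx -0.04 dy -0.07 cm dz 0.06
```

View pics/p15_scene.png

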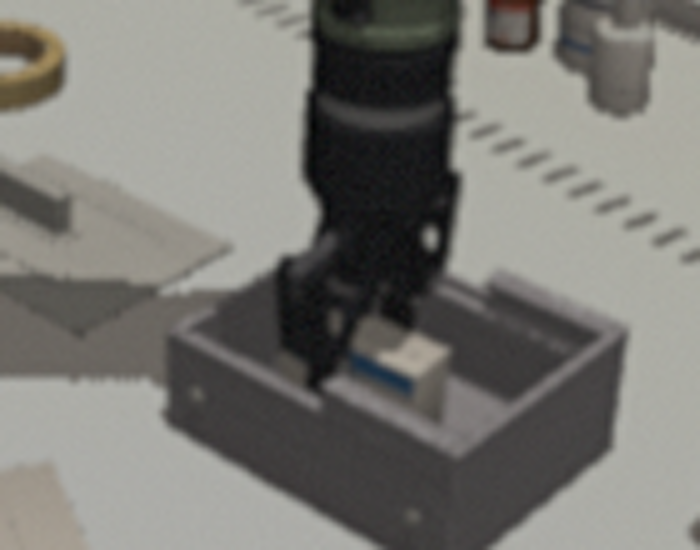

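Straddling the carton. Close gently.

Emit:
send_rows --deltas '[{"dx": 0,"dy": 0,"dz": 0,"turn": 0,"jaw": 0.55},{"dx": 0,"dy": 0,"dz": 0,"turn": 0,"jaw": 0.45},{"dx": 0,"dy": 0,"dz": 0,"turn": 0,"jaw": 0.4},{"dx": 0,"dy": 0,"dz": 0,"turn": 0,"jaw": 0.35},{"dx": 0,"dy": 0,"dz": 0,"turn": 0,"jaw": 0.25},{"dx": 0,"dy": 0,"dz": 0,"turn": 0,"jaw": 0.25},{"dx": 0,"dy": 0,"dz": 0,"turn": 0,"jaw": 0.25}]' --squeeze 30

```text
clock: 18.77
ee_pos: [0.5743, -0.2749, 0.0198]
orientation: [0.989, 0.146, 0.001, 0.0]
wrist_force: [-0.2, 0.9, 6.2]
finger_gap: 0.371
```

Emit:
send_rows --deltas '[{"dx": 0,"dy": 0,"dz": -1,"turn": 0,"jaw": 0.25},{"dx": 0,"dy": 0,"dz": -2,"turn": 0,"jaw": 0.25},{"dx": 0,"dy": 0,"dz": -2.5,"turn": 0,"jaw": 0.25},{"dx": 0,"dy": 0,"dz": -2.5,"turn": 0,"jaw": 0.25},{"dx": 0,"dy": 0,"dz": -2.5,"turn": 0,"jaw": 0.25},{"dx": 0,"dy": 0,"dz": -2.5,"turn": 0,"jaw": 0.25},{"dx": 0,"dy": 0,"dz": -1,"turn": 0,"jaw": 0.25},{"dx": 0,"dy": 0,"dz": 0,"turn": 0,"jaw": 0.25},{"dx": 0,"dy": 0,"dz": 0,"turn": 0,"jaw": 0.25}]'

```text
clock: 19.52
ee_pos: [0.5735, -0.2745, 0.1586]
orientation: [0.989, 0.146, -0.0, -0.0]
wrist_force: [-0.8, 1.4, -1.1]
finger_gap: 0.367
```

```bash
python3 - <<'E'
from h import *
s,_=st();print(s['torque'])
pic('p16',None,(220,140,400,280),4)
E
```

```text
t 19.52 p [ 0.5735 -0.2745  0.1586] th 16.78 F [-0.8  1.4 -1.1] gap 0.367 q6 0.72
[ 0.01779504 -0.04851772  0.02547026]
```

View pics/p16_scene.png

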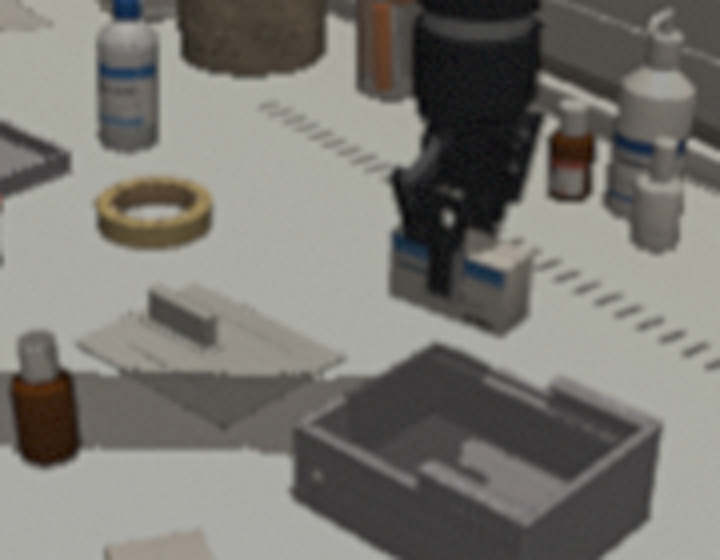

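Emit:
send_rows --deltas '[{"dx": 0,"dy": 0,"dz": 0,"turn": 4.5,"jaw": 0.25},{"dx": 0.1,"dy": -1.5,"dz": 0,"turn": 0,"jaw": 0.25},{"dx": 0.3,"dy": -3.2,"dz": 0,"turn": 0,"jaw": 0.25},{"dx": 0.3,"dy": -3.2,"dz": 0,"turn": 0,"jaw": 0.25},{"dx": 0.3,"dy": -3.2,"dz": 0,"turn": 0,"jaw": 0.25},{"dx": 0.3,"dy": -3.2,"dz": 0,"turn": 0,"jaw": 0.25},{"dx": 0.3,"dy": -3.2,"dz": 0,"turn": 0,"jaw": 0.25},{"dx": 0.3,"dy": -3.2,"dz": 0,"turn": 0,"jaw": 0.25},{"dx": 0.3,"dy": -3.2,"dz": 0,"turn": 0,"jaw": 0.25},{"dx": 0.3,"dy": -3.2,"dz": 0,"turn": 0,"jaw": 0.25},{"dx": 0.3,"dy": -3.2,"dz": 0,"turn": 0,"jaw": 0.25},{"dx": 0.3,"dy": -3.2,"dz": 0,"turn": 0,"jaw": 0.25},{"dx": 0.3,"dy": -3.2,"dz": 0,"turn": 0,"jaw": 0.25},{"dx": 0.3,"dy": -3.2,"dz": 0,"turn": 0,"jaw": 0.25},{"dx": 0.3,"dy": -3.2,"dz": 0,"turn": 0,"jaw": 0.25},{"dx": 0.3,"dy": -3.2,"dz": 0,"turn": 0,"jaw": 0.25},{"dx": 0.3,"dy": -3.2,"dz": 0,"turn": 0,"jaw": 0.25},{"dx": 0.3,"dy": -3.2,"dz": 0,"turn": 0,"jaw": 0.25},{"dx": 0.3,"dy": -3.2,"dz": 0,"turn": 0,"jaw": 0.25},{"dx": 0.3,"dy": -3.2,"dz": 0,"turn": 0,"jaw": 0.25}]'

```text
clock: 21.23
ee_pos: [0.4999, 0.3154, 0.1566]
orientation: [0.994, 0.107, -0.002, 0.001]
wrist_force: [0.3, 0.4, -0.2]
finger_gap: 0.368
```

Emit:
send_rows --deltas '[{"dx": 0.2,"dy": -2.2,"dz": 0,"turn": 0,"jaw": 0.25},{"dx": 0.1,"dy": -1.3,"dz": 0,"turn": 0,"jaw": 0.25},{"dx": 0,"dy": -0.6,"dz": 0,"turn": 0,"jaw": 0.25},{"dx": 0,"dy": 0,"dz": 0,"turn": 0,"jaw": 0.25},{"dx": 0,"dy": 0,"dz": 0,"turn": 0,"jaw": 0.25}]'

```text
clock: 21.65
ee_pos: [0.4956, 0.3541, 0.1581]
orientation: [0.994, 0.107, -0.001, 0.001]
wrist_force: [1.1, -0.1, -0.8]
finger_gap: 0.37
```

```bash
python3 - <<'E'
from h import *
to(.4935,.366,.0188)
pic('p17',(80,150,260,280),(130,130,330,260),4)
E
```

```text
t 21.65 p [0.4956 0.3541 0.1581] th 12.25 F [ 1.1 -0.1 -0.8] gap 0.37 q6 1.86
dx 0.05 dy -1.21 cm dz 13.93
```

View pics/p17_scene.png

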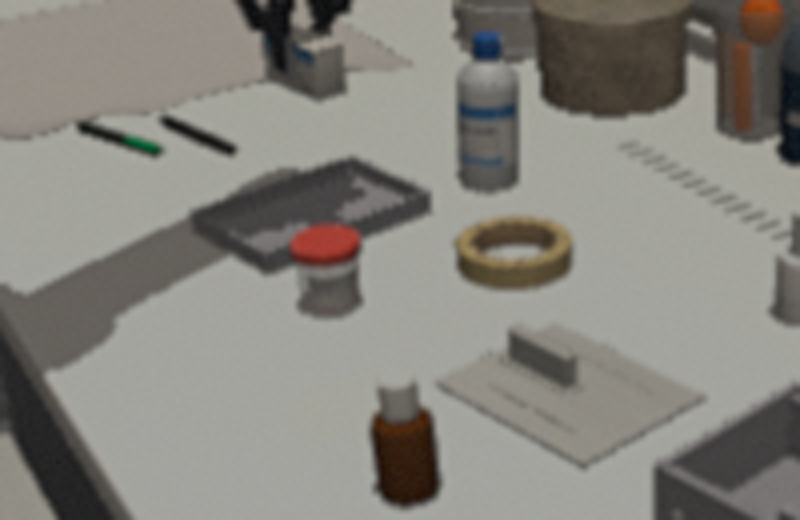

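View pics/p17_top.png

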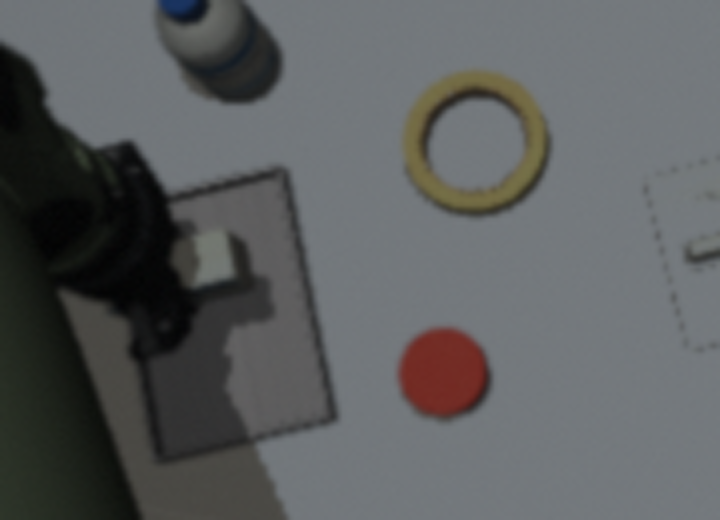

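```bash
python3 - <<'E'
from h import *
def S(x,y): return [(x+.5)/4-.5+130,(y+.5)/4-.5+130]
e=ray('scene',[S(352,159),S(430,199),S(266,267),S(193,213)],.024);print(e[:,:2].round(3),e.mean(0))
E
```

```text
[[0.572 0.44 ]
 [0.592 0.307]
 [0.406 0.26 ]
 [0.392 0.406]] [0.490359   0.35315876 0.024     ]
```

Emit:
send_rows --deltas '[{"dx": 0,"dy": -0.9,"dz": 1,"turn": 0,"jaw": 0.25},{"dx": 0,"dy": 0,"dz": 2,"turn": 0,"jaw": 0.25},{"dx": 0,"dy": 0,"dz": 2.5,"turn": 0,"jaw": 0.25},{"dx": 0,"dy": 0,"dz": 2.5,"turn": 0,"jaw": 0.25},{"dx": 0,"dy": 0,"dz": 1.5,"turn": 0,"jaw": 0.25},{"dx": 0,"dy": 0,"dz": 0.8,"turn": 0,"jaw": 0.25},{"dx": 0,"dy": 0,"dz": 0,"turn": 0,"jaw": 0.25},{"dx": 0,"dy": 0,"dz": 0,"turn": 0,"jaw": 0.25}]'

```text
clock: 22.42
ee_pos: [0.4941, 0.3639, 0.0559]
orientation: [0.994, 0.107, -0.0, 0.0]
wrist_force: [0.1, 0.3, -0.2]
finger_gap: 0.372
```

```bash
python3 - <<'E'
from h import *
to(.492,.363,.0188)
pic('p18',(80,150,260,280),(130,130,330,260),4)
E
```

```text
t 22.42 p [0.4941 0.3639 0.0559] th 12.25 F [ 0.1  0.3 -0.2] gap 0.372 q6 1.87
dx -0.23 dy 0.04 cm dz 3.71
```

View pics/p18_scene.png

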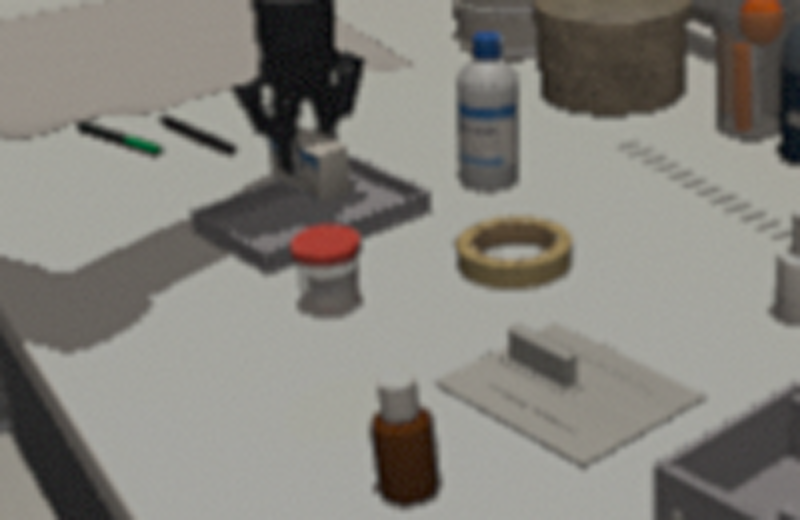

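View pics/p18_top.png

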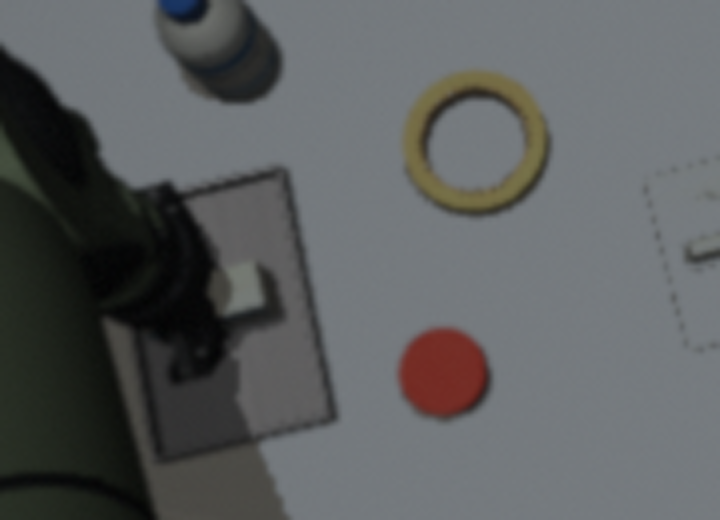

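```bash
python3 - <<'E'
from h import *
def T(x,y): return [(x+.5)/4-.5+80,(y+.5)/4-.5+150]
e=ray('top',[T(258,262),T(268,305)],.089);print(e)
t=ray('top',[T(285,170),T(335,418)],.024);print(t)
s=read_state();p=s['ee_pos'];u=np.array([.212,-.977]);
print('along tray y-neg: carton end',(e.mean(0)[:2]-p[:2])@u,'tray outer',(t.mean(0)[:2]-p[:2])@u)
E
```

```text
[[0.51515426 0.32613423 0.089     ]
 [0.4852605  0.31904602 0.089     ]]
[[0.59437291 0.32521807 0.024     ]
 [0.41358312 0.28882589 0.024     ]]
along tray y-neg: carton end 0.042038864222203404 tray outer 0.058048315789670436
```

Emit:
send_rows --deltas '[{"dx": -0.1,"dy": 0,"dz": 0.8,"turn": 0,"jaw": 0.25},{"dx": 0,"dy": 0,"dz": 1,"turn": 0,"jaw": 0.25},{"dx": 0,"dy": 0,"dz": 0.7,"turn": 0,"jaw": 0.25},{"dx": 0,"dy": 0,"dz": 0.5,"turn": 0,"jaw": 0.25},{"dx": 0,"dy": 0,"dz": 0.3,"turn": 0,"jaw": 0.25},{"dx": 0,"dy": 0,"dz": 0.2,"turn": 0,"jaw": 0.25},{"dx": 0,"dy": 0,"dz": 0,"turn": 0,"jaw": 0.25},{"dx": 0,"dy": 0,"dz": 0,"turn": 0,"jaw": 0.25}]'

```text
clock: 23.18
ee_pos: [0.4931, 0.3639, 0.0209]
orientation: [0.994, 0.107, -0.0, 0.0]
wrist_force: [0.6, -0.4, -0.4]
finger_gap: 0.372
```

Emit:
send_rows --deltas '[{"dx": 0,"dy": 0,"dz": 0.1,"turn": 0,"jaw": 0.25},{"dx": 0,"dy": 0,"dz": 0,"turn": 0,"jaw": 0.25},{"dx": 0,"dy": 0,"dz": 0,"turn": 0,"jaw": 0.25}]'

```text
clock: 23.43
ee_pos: [0.4932, 0.3639, 0.0202]
orientation: [0.994, 0.107, 0.0, -0.0]
wrist_force: [0.1, -0.3, -0.9]
finger_gap: 0.371
```

Emit:
send_rows --deltas '[{"dx": 0,"dy": 0,"dz": 0.1,"turn": 0,"jaw": 0.25},{"dx": 0,"dy": 0,"dz": 0,"turn": 0,"jaw": 0.25},{"dx": 0,"dy": 0,"dz": 0,"turn": 0,"jaw": 0.25}]'

```text
clock: 23.68
ee_pos: [0.493, 0.3638, 0.019]
orientation: [0.994, 0.107, -0.0, 0.0]
wrist_force: [0.1, -0.6, -0.4]
finger_gap: 0.366
```

Emit:
send_rows --deltas '[{"dx": 0,"dy": 0,"dz": 0.08,"turn": 0,"jaw": 0.25},{"dx": 0,"dy": 0,"dz": 0,"turn": 0,"jaw": 0.25},{"dx": 0,"dy": 0,"dz": 0,"turn": 0,"jaw": 0.25}]'

```text
clock: 23.93
ee_pos: [0.4931, 0.3639, 0.0187]
orientation: [0.994, 0.107, 0.0, -0.0]
wrist_force: [-1.3, -1.0, 5.3]
finger_gap: 0.372
```

Contact on the tray floor. Release and rise.

Emit:
send_rows --deltas '[{"dx": 0,"dy": 0,"dz": 0,"turn": 0,"jaw": 0.45},{"dx": 0,"dy": 0,"dz": 0,"turn": 0,"jaw": 0.6},{"dx": 0,"dy": 0,"dz": 0,"turn": 0,"jaw": 0.7},{"dx": 0,"dy": 0,"dz": 0,"turn": 0,"jaw": 0.7},{"dx": 0,"dy": 0,"dz": -1,"turn": 0,"jaw": 0.7},{"dx": 0,"dy": 0,"dz": -2.5,"turn": 0,"jaw": 0.7},{"dx": 0,"dy": 0,"dz": -3.5,"turn": 0,"jaw": 0.7},{"dx": 0,"dy": 0,"dz": -3.5,"turn": 0,"jaw": 0.7},{"dx": 0,"dy": 0,"dz": -3.5,"turn": 0,"jaw": 0.7},{"dx": 0,"dy": 0,"dz": -3.5,"turn": 0,"jaw": 0.7},{"dx": -1.5,"dy": 1.5,"dz": 0,"turn": 0,"jaw": 0.7},{"dx": -2.5,"dy": 2.5,"dz": 0,"turn": 0,"jaw": 0.7},{"dx": -2.5,"dy": 2.5,"dz": 0,"turn": 0,"jaw": 0.7},{"dx": -2.5,"dy": 2.5,"dz": 0,"turn": 0,"jaw": 0.7},{"dx": -1.5,"dy": 1.5,"dz": 0,"turn": 0,"jaw": 0.7},{"dx": 0,"dy": 0,"dz": 0,"turn": 0,"jaw": 0.7}]'

```text
clock: 25.27
ee_pos: [0.4097, 0.236, 0.1937]
orientation: [0.994, 0.106, -0.001, 0.001]
wrist_force: [-0.3, 0.2, 0.4]
finger_gap: 0.7
```

```bash
python3 - <<'E'
from h import *
st()
pic('p19',(80,130,420,290),(100,110,400,310),2)
E
```

```text
t 25.27 p [0.4097 0.236  0.1937] th 12.15 F [-0.3  0.2  0.4] gap 0.7 q6 1.73
```

View pics/p19_scene.png

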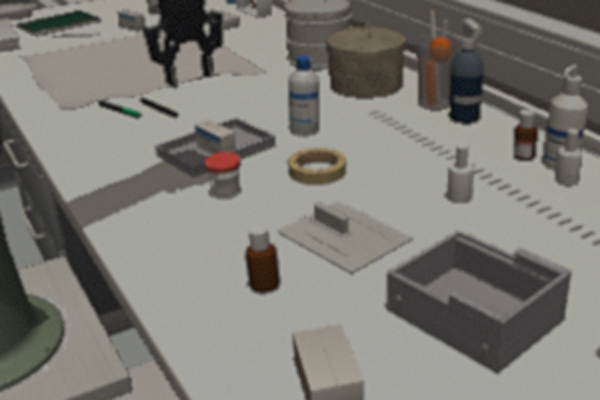

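View pics/p19_top.png

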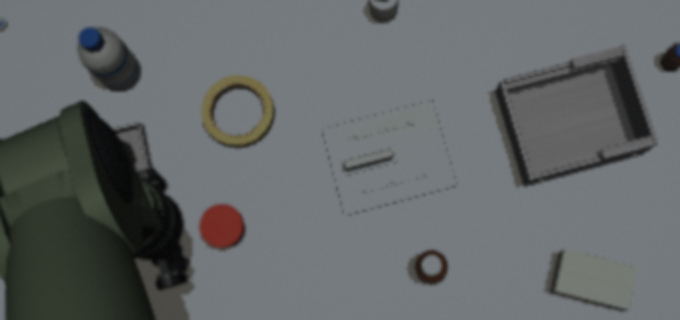

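Emit:
send_rows --deltas '[{"dx": 0,"dy": 1.5,"dz": -1,"turn": 0,"jaw": 0.7},{"dx": 0,"dy": 3.5,"dz": 0,"turn": 0,"jaw": 0.7},{"dx": 0,"dy": 3.5,"dz": 0,"turn": 0,"jaw": 0.7},{"dx": 0,"dy": 3.5,"dz": 0,"turn": 0,"jaw": 0.7},{"dx": 0,"dy": 3.5,"dz": 0,"turn": 0,"jaw": 0.7},{"dx": 0,"dy": 3.5,"dz": 0,"turn": 0,"jaw": 0.7},{"dx": 0,"dy": 1.5,"dz": 0,"turn": 0,"jaw": 0.7},{"dx": 0,"dy": 0,"dz": 0,"turn": 0,"jaw": 0.7},{"dx": 0,"dy": 0,"dz": 0,"turn": 0,"jaw": 0.7}]'

```text
clock: 26.12
ee_pos: [0.4575, 0.0385, 0.2034]
orientation: [0.994, 0.106, 0.0, -0.0]
wrist_force: [-0.5, 0.2, 0.1]
finger_gap: 0.698
```

```bash
python3 - <<'E'
from h import *
st()
pic('p20',(85,110,285,290),(160,150,280,240),4)
E
```

```text
t 26.12 p [0.4575 0.0385 0.2034] th 12.21 F [-0.5  0.2  0.1] gap 0.698 q6 1.28
```

View pics/p20_scene.png

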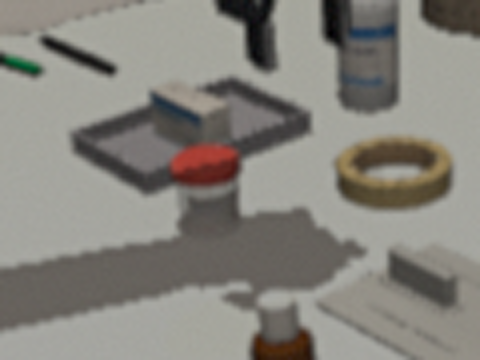

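View pics/p20_top.png

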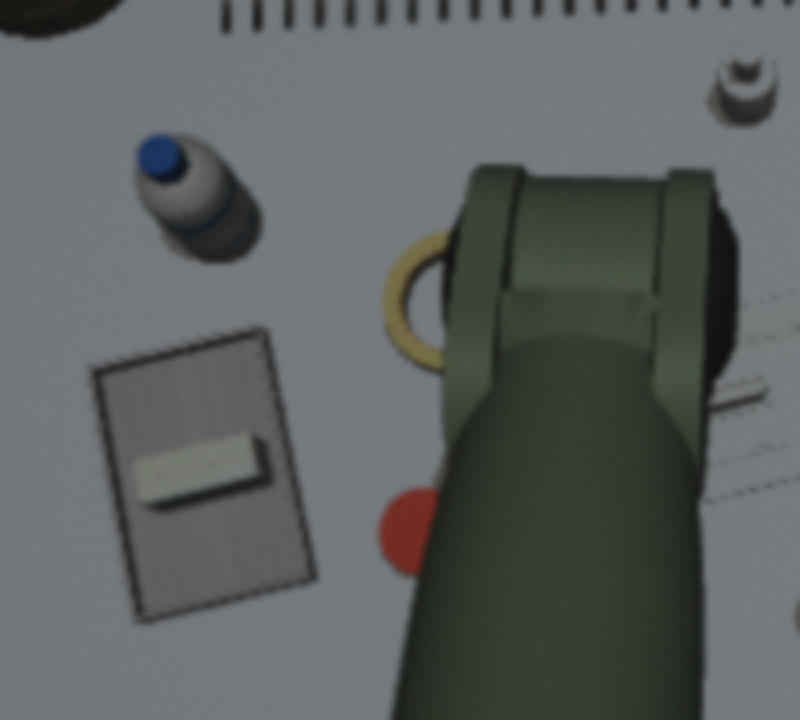

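The top view shows the carton upright on the tray floor at (200,468) in the crop, clear of the walls. The lid is flat with its fin up, and the bottle is standing.

```bash
python3 -c "
from rig import *
print(close_job())"
```

```text
the job is handed in; nothing more can be done
None
```

The job is done and handed in at about 26 s of the 61 s allowed. No verdict was reported.

- **Bottle:** I moved the amber bottle to about (0.37, -0.08), out of the lid's way. It stands upright there.
- **Lid:** I lifted it about 7 mm over the lip and slid it 10 cm out of the grooves. The sideways force, read at four points along the slide, stayed under about 1 N. It lies flat, fin up, on the worktop in front of the box.
- **Carton:** I stood the drug carton, same way up, near the middle of the tray at about (0.493, 0.364).

Each item was lowered in small steps until the wrist felt a light contact (about 4–10 N), then released.

In the last pictures the carton is upright inside the tray with clear floor on every side. The bottle is standing and the bystanders look to be where they were. The gripper is empty, about 20 cm up and touching nothing.

**Disagreements:** The two cameras differed by about 5 mm on the box and up to 16 mm on the tray's y position. I averaged the tray estimates, and the top view measured at least 12 mm between the carton and the tray walls. I did not measure the bystanders' positions again after the moves, only looked at them.

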